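# Trial leg upright under the curing lamp

### The job

The child's trial leg on the build plate has just been brushed with light-curing varnish, and its soft ankle has let the shin sink over to one side. Without touching the leg, take the plate by its handle, lift it clear and tilt it gently until the shin stands upright, before carrying it off; then carry it over, keeping the shin upright all the way, and hold it with the ankle over the middle of the curing turntable, a few centimetres above the disc, upright for eight seconds. Finish while still holding it there, shin upright, and do not bump the turntable, its lamp, the varnish jar or the brush.

Things in the scene. Friction and masses are not known exactly. Their poses are not given: they have to be found in the camera images.
- plate: Tan build plate 265 x 180 x 6 mm, loose, with a printed foot stuck on by its sole. Origin: underside, right below the ankle pin; z up; x runs from handle to foot; plate from x -190 to +75, y -90 to +90 mm. Foot across the far end: heel to +y, toes to -y, 160 mm long, 56 wide, 50 high, its ankle fork 79 high. Plate, foot and handle: 0.30 kg, centre of mass at x -56, z 13 mm.
- handle (a point): Centre of the aluminium bridge handle's bar, at (-125, 0, 45) mm in the plate's frame. Bar 90 mm long along the plate's x, 14 mm wide (y), 24 mm high, 27 mm free under it. Pinch it across y from above. The load pulls the foot end down with 0.5 N m: grip with 40 N or more, and trim the droop out by the plate's pose.
- ankle_pin (a point): Middle of the ankle pin, the shin's hinge, fixed in the foot: 68 mm above the plate's origin. The pin lies along the plate's x axis, so the shin swings towards the plate's +y (heel) or -y (toes). Rolling the plate about its own x axis moves the shin.
- shin: Varnished lower leg, not to be touched: pivot block, 22 mm tube, ivory socket cup 86 mm wide, top 220 mm above the pin. Origin on the ankle pin; z up the tube (vertical = upright), x along the pin. Turns 0.30 rad either way from square to the plate, to soft stops; a positive turn about x leans it to the plate's -y. It starts on the +0.30 rad stop.
- shin_com (a point): Centre of mass of the shin, 125 mm above the pin on its z axis. Mass 0.24 kg (true within 3 %), inertia about the pin 0.0045 kg m2. Ankle rubbers pull it square to the plate with 0.277 N m/rad and damp it with 0.010 N m s/rad; gravity (0.294 N m/rad) outdoes them, so on a level plate it slowly falls either way. 0.05 rad of plate roll against the lean swings it back.
- socket_rim (a point): Centre of the socket's mouth, on the shin's z axis, 210 mm above the ankle pin.
- turntable: Curing turntable, fixed: grey disc with bright top, 170 mm across, top 22 mm above the bench. Origin on the bench under its centre. On its +x side, joined by a low foot, its lamp: round foot 76 mm across and post 185 mm from the centre, lamp head 100 mm wide (y), from 140 to 205 mm above the bench, its face about 170 mm from the centre line and looking up at the socket.
- disc_center (a point): Centre of the turntable's disc on its top face, 22 mm above the bench.
- varnish_jar: Bystander: amber glass varnish jar, 60 mm wide, 64 mm high; origin at its underside.
- brush: Bystander: flat varnish brush, 170 mm long, 30 mm wide, 14 mm high, lying between the two places; origin at the middle of its length, on the bench.

How it is judged:
By the outcome, as a careful person would: the job done as asked, in the order asked, and still so for the second after the job is handed in, while the arm keeps its last pose, push and grip.
It also fails if it takes over 72 s, if anything falls off the work surface, if the arm or the gripper's body presses on something with over 40 N, if the wrist force passes 120 N, or if a joint passes its speed limit or range.

### The arm

A 6-joint arm with a two-finger parallel gripper is mounted at the origin on the work surface. World frame = base frame: x ahead of the robot, y to its left, z up, the work surface at z = 0. Lengths are in m, angles in rad, forces in N, time in s.
With the tool pointing down it reaches from about 0.225 to 0.875 m from the base axis. Payload 3.4 kg.
Tool frame: the origin (TCP) lies where the fingers leave the gripper's body, on its centre line; the fingertips stand 73 mm ahead of it and the grasp point (between the pads) lies 54 mm ahead of it (manip.pinch_z is the distance from the TCP to the grasp point, in m); z points along the fingers, y is the line along which they close (so a half turn about z gives the same grasp; the last joint's range is limited). The gripper opens to 85 mm and grips with 20 to 120 N. Pads are 22 mm wide; open, the fingers measure 114 mm over their backs; the gripper's body (76 mm by 85 mm) begins 54 mm behind the grasp point. The pads swing forward as they close: fully open they stand 13 mm farther back than shut.
Start: joints at [1.162, 0.276, 1.505, -0, 1.361, -0.121], TCP at [0.163, 0.551, 0.304] pointing down, gripper open.
Joint ranges: [-2.89, 2.89], [-0.75, 2.08], [0.22, 2.7], [-1.18, 4.32], [0.11, 2.71], [-2.7, 2.7]. Speed limits (rad/s): [2.57, 2.57, 3.14, 3.14, 3.14, 3.14].

### API

Orientations are given as a unit quaternion [w, x, y, z].
In Python, from rig import readout, imaging, manip gives the robot as it stands. The module is installed in compiled form; this text tells all that it offers.
- The arm moves only by the tool servo_tool, never from a script. Its argument "moves" is a list of rows, each an object with "dp": the shift along the tool's x, y, z in units of 0.2 m (1.0 is 0.2 m), a list of three; "delta_rot": the turn, a rotation vector about the tool's x, y, z in units of 0.1 rad (1.0 is 0.1 rad), a list of three; "fingers": the opening, from 0 (shut) to 1 (fully open). In form: [{"dp": [dx, dy, dz], "delta_rot": [wx, wy, wz], "fingers": fingers}, ...]. A call has 1 to 5 rows; each row shifts and turns the commanded pose from where the row before left it, along the tool's axes as they then stand; what a row does not reach is not made up. A row lasts 1/10 s, in which the tool goes at most 50 mm and 8.59 degrees, less where a joint would pass 70% of its speed; a pose out of reach is approached as far as the arm can. A call with a number of a shift or a turn outside -1 to 1 is refused whole. A call with a gripper value outside its range is refused whole. The fingers move at their own pace and stop on an object; "force" is the grip in N (left out, the last holds). Time passes only in rows, so rows that do not move let the fingers close. It gives the time, the measured TCP pose, the force, the opening and the grip force at its end, in the units of the state.
- readout.get_state(): the state, without advancing time (a new reading comes with each control period).
- imaging.get_image(name): name is "scene" or "top"; returns (picture, depth): 384x512x3 uint8, red, green, blue; 384x512 float32, m along the optical axis (not along the pixel's ray), 0 where there is no reading.
- imaging.calibration(name): a dict with "intrinsics" (3x3 intrinsics, pixels), "R" (3x3) and "t" (3): a world point X has camera coordinates R X + t. Camera axes: x right, y down, z forward; pixel columns grow to the right and rows downward; lengths in m; the calibration is good to about 2 mm. A picture is of the moment at which its call begins. calibration takes no time and is no camera call.
- manip.sign_off(): hands the job in; it is judged then, once.
The state is a dict: "clock": time; "qpos": joint angles; "qd": joint speeds; "effort": joint torques, N m; "position": TCP position; "ee_rot": TCP orientation; "contact_force": force on the tool from outside, world axes, zero at the start; "moment": the same for the moment, N m; "width": finger opening in m; "gripper_force": force on a finger pad.
Only numpy, scipy, OpenCV 4.12 (cv2) and the standard library are available. Lean on these libraries where they do the work, as an engineer would, in place of code of your own. Each camera call takes 0.05 s, during which the arm holds its last target. There are 200 camera calls.

## Working session

There is one attempt and no reset: what is moved stays moved. The work goes in short steps, Python scripts to look and compute and a tool call to move; the robot and the scene stay as the last step left them, time stands still between calls to the robot, and variables do not carry over. Pictures are saved under pics/ and viewed, at most 10 in all, crops included, and the job is handed in when it is done.

Besides the shell and the picture viewer there is one more tool, called after "Emit:" by a JSON object that holds its "method" and its "body". servo_tool: Moves the arm, as the interface text tells. Its arguments: {"type":"object","properties":{"moves":{"type":"array"},"force":{"type":"number"}},"required":["moves"]}

```bash
mkdir -p pics; python3 - <<'E'
from rig import readout, imaging, manip
import cv2,numpy as np
for n in("scene","top"):
    im,d=imaging.get_image(n); cv2.imwrite(f"pics/{n}0.png",im[...,::-1]); np.savez(f"{n}0.npz",im=im,d=d)
    c=imaging.calibration(n); print(n,c)
print(readout.get_state(),manip.pinch_z)
E
```

```text
scene {'intrinsics': array([[478.01409676,   0.        , 250.09171917],
       [  0.        , 478.01409676, 196.20486398],
       [  0.        ,   0.        ,   1.        ]]), 'R': array([[-0.52722931,  0.84969335, -0.00710416],
       [ 0.72976536,  0.44850029, -0.51603295],
       [-0.43528355, -0.27725207, -0.85653927]]), 't': array([ 0.31869983, -0.34703588,  1.56667822])}
top {'intrinsics': array([[388.26715543,   0.        , 246.35880314],
       [  0.        , 388.26715543, 194.56472894],
       [  0.        ,   0.        ,   1.        ]]), 'R': array([[-0.01261364, -0.99949809, -0.02905956],
       [-0.99324549,  0.01587653, -0.11494058],
       [ 0.11534426,  0.02741346, -0.99294723]]), 't': array([0.04201076, 0.6083806 , 0.9692789 ])}
{'clock': 0.1, 'qpos': array([ 1.16202214e+00,  2.76566011e-01,  1.50600286e+00,  2.90439716e-05,
        1.36070579e+00, -1.20989420e-01]), 'qd': array([-6.84311662e-05, -2.53694036e-03, -4.79841171e-03,  7.45119661e-04,
        8.63105134e-04, -1.25501453e-03]), 'effort': array([ 3.13844866e-03, -4.17704558e+01, -2.46402204e+01,  9.36096649e-05,
        5.86587630e-03, -1.76702139e-05]), 'position': array([0.16305471, 0.55103672, 0.30310804]), 'ee_rot': array([-2.33875678e-04,  1.43399304e-01,  9.89664555e-01, -8.07955157e-04]), 'contact_force': array([ 0.43987238,  1.29805555, -0.08049216]), 'moment': array([-0.01608278, -0.0639573 ,  0.02566896]), 'gripper_force': 0.0, 'width': 0.08555486732050903} 0.0539
```

View pics/scene0.png

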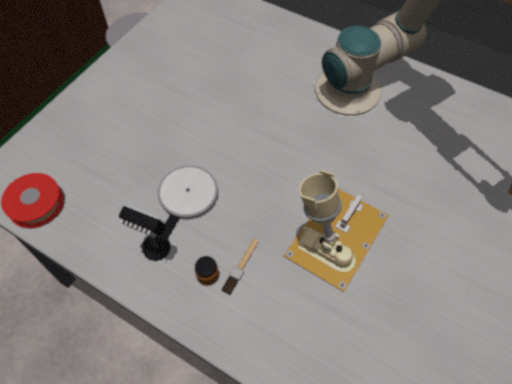

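View pics/top0.png

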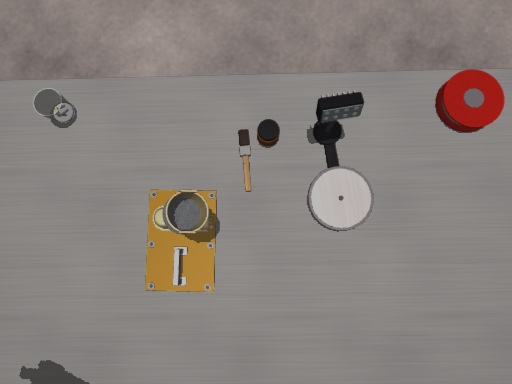

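The scene view shows the plate with leg at about (338,235), the disc at (188,191), the lamp at (150,230), the jar at (206,270) and the brush at (240,267). The top view shows the plate at about (181,240), handle (180,266), cup (187,212), disc (340,198), lamp head (340,107), jar (268,132) and brush (246,160).

```bash
cat > h.py <<'E'
import numpy as np,cv2
from rig import readout,imaging,manip
CAL={n:imaging.calibration(n) for n in("scene","top")}
def ray(n,uv,z):
    c=CAL[n];K,R,t=c["intrinsics"],c["R"],c["t"];C=-R.T@t
    uv=np.atleast_2d(np.asarray(uv,float))
    d=np.c_[uv,np.ones(len(uv))]@np.linalg.inv(K).T@R
    return C+d*((z-C[2])/d[:,2])[:,None]
def cloud(n,d):
    c=CAL[n];K,R,t=c["intrinsics"],c["R"],c["t"]
    v,u=np.mgrid[:d.shape[0],:d.shape[1]]
    p=np.stack([(u-K[0,2])/K[0,0]*d,(v-K[1,2])/K[1,1]*d,d],-1)
    w=(p-t)@R; w[d<=0]=np.nan; return w
E
python3 - <<'E'
from h import *
f=np.load("top0.npz");im,d=f["im"],f["d"];hsv=cv2.cvtColor(im,cv2.COLOR_RGB2HSV)
for n in CAL: print(n,-CAL[n]["R"].T@CAL[n]["t"])
W=cloud("top",d)
m=cv2.inRange(hsv,(10,150,100),(25,255,255));m[:,:140]=0;m[:,225:]=0
c=max(cv2.findContours(m,0,2)[0],key=cv2.contourArea)
box=cv2.boxPoints(cv2.minAreaRect(c));P=ray("top",box,.006);print("plate px",box,"\n",P,np.linalg.norm(np.diff(P,axis=0),axis=1))
print("table z",np.nanmedian(W[300:330,250:350,2]))
# disc
m=((W[...,2]>.016)&(W[...,2]<.028)).astype(np.uint8);m[:,:290]=0;m[:150]=0
m[:, 390:]=0
c=max(cv2.findContours(m,0,2)[0],key=cv2.contourArea);e=cv2.fitEllipse(c);print("disc depth",e,ray("top",[e[0]],.022))
s=cv2.inRange(hsv,(0,0,140),(180,60,255));s[:,:300]=0;s[:,380:]=0;s[:160]=0;s[240:]=0
c=max(cv2.findContours(s,0,1)[0],key=cv2.contourArea);e=cv2.fitEllipse(cv2.convexHull(c));print("disc col",e,ray("top",[e[0]],.022), "pin",ray("top",[[340.5,198]],.022))
# lamp head
q=W[85:130,310:370].reshape(-1,3);q=q[q[:,2]>.13];print("lamp",np.nanmin(q,0),np.nanmax(q,0))
for nm,(a,b,cc,dd),z in(("jar",(115,150,252,285),.03),("brush",(125,195,236,256),.004)):
    q=W[a:b,cc:dd].reshape(-1,3);q=q[q[:,2]>z];print(nm,np.nanmin(q,0),np.nanmax(q,0),np.nanmedian(q,0))
# handle
q=W[240:292,165:195].reshape(-1,3);q=q[(q[:,2]>.045)&(q[:,2]<.07)];print("handle",len(q),np.nanmin(q,0),np.nanmax(q,0),np.nanmean(q,0))
q2=q[:,:2]-q[:,:2].mean(0);print(cv2.minAreaRect(q[:,:2].astype(np.float32)*1000))
# cup
q=W[180:245,155:220].reshape(-1,3);q=q[q[:,2]>.15];print("cup zs",np.percentile(q[:,2],[1,10,50,90,99,100]))
q=q[q[:,2]>.255];print(len(q),q.mean(0));print(cv2.minEnclosingCircle(q[:,:2].astype(np.float32)))
A=np.c_[2*q[:,:2],np.ones(len(q))];x=np.linalg.lstsq(A,(q[:,:2]**2).sum(1),rcond=None)[0];print(x,np.sqrt(x[2]+x[0]**2+x[1]**2))
E
```

```text
scene [1.10323192 0.31921335 1.16510357]
top [0.49300044 0.00575941 1.03359124]
plate px [[145.45032 289.6897 ]
 [148.40277 189.30595]
 [215.78564 191.28781]
 [212.83319 291.67157]] 
 [[0.36655181 0.30085745 0.006     ]
 [0.63081815 0.29747976 0.006     ]
 [0.62249721 0.11580078 0.006     ]
 [0.35993144 0.12441776 0.006     ]] [0.26428792 0.18186943 0.26270713]
table z 5.995557469637974e-05
disc depth ((340.3858642578125, 197.9414825439453), (63.524818420410156, 65.08881378173828), 115.98941040039062) [[ 0.59775014 -0.21101148  0.022     ]]
disc col ((340.521484375, 197.75425720214844), (59.33561325073242, 60.91176986694336), 112.52482604980469) [[ 0.59823448 -0.21138186  0.022     ]] pin [[ 0.59759241 -0.21130038  0.022     ]]
lamp [ 0.75984775 -0.23390732  0.15020089] [ 0.82428178 -0.1325958   0.20579973]
jar [ 0.74375614 -0.0542085   0.03074003] [0.80138879 0.00329175 0.0714686 ] [ 0.76855716 -0.02504215  0.0641708 ]
brush [0.61388793 0.00864261 0.00400519] [0.80076011 0.0617419  0.01875275] [0.72370317 0.03474221 0.01264566]
handle 234 [0.38345434 0.20252794 0.04506848] [0.47200727 0.21865709 0.06183356] [0.42775428 0.2098611  0.0568536 ]
((427.70709228515625, 210.64450073242188), (14.573614120483398, 88.9642333984375), 87.94322204589844)
cup zs [0.19812752 0.20276813 0.214641   0.27490388 0.28245981 0.28492543]
353 [0.55259385 0.14602794 0.27060822]
((0.550416886806488, 0.1454111486673355), 0.045753393322229385)
[ 0.54997023  0.14526204 -0.32195515] 0.0401643064773199
```

Emit:
{"method": "servo_tool", "body": {"moves": [{"dp": [0,0,0],"delta_rot": [0,0,-0.87],"fingers": 1},{"dp": [0,0,0],"delta_rot": [0,0,-0.87],"fingers": 1},{"dp": [0,0,0],"delta_rot": [0,0,-0.87],"fingers": 1},{"dp": [-0.136,-0.166,0],"delta_rot": [0,0,0],"fingers": 1},{"dp": [-0.136,-0.166,0],"delta_rot": [0,0,0],"fingers": 1}], "force": 80}}

```text
clock: 0.6
position: [0.2158, 0.4831, 0.3031]
ee_rot: [-0.0, 0.012, 1.0, -0.001]
contact_force: [1.2, -0.5, -0.1]
width: 0.0854
gripper_force: 0.0
```

Emit:
{"method": "servo_tool", "body": {"moves": [{"dp": [-0.136,-0.166,0],"delta_rot": [0,0,0],"fingers": 1},{"dp": [-0.136,-0.166,0],"delta_rot": [0,0,0],"fingers": 1},{"dp": [-0.136,-0.166,0],"delta_rot": [0,0,0],"fingers": 1},{"dp": [-0.136,-0.166,0],"delta_rot": [0,0,0],"fingers": 1},{"dp": [-0.136,-0.166,0],"delta_rot": [0,0,0],"fingers": 1}]}}

```text
clock: 1.1
position: [0.3479, 0.3123, 0.3036]
ee_rot: [-0.0, 0.013, 1.0, -0.0]
contact_force: [0.7, 0.3, -0.5]
width: 0.0854
gripper_force: 0.0
```

Emit:
{"method": "servo_tool", "body": {"moves": [{"dp": [-0.136,-0.166,0],"delta_rot": [0,0,0],"fingers": 1},{"dp": [-0.136,-0.166,0],"delta_rot": [0,0,0],"fingers": 1},{"dp": [-0.136,-0.166,0],"delta_rot": [0,0,0],"fingers": 1},{"dp": [0,0,0],"delta_rot": [0,0,0],"fingers": 1},{"dp": [0,0,0],"delta_rot": [0,0,0],"fingers": 1}]}}

```text
clock: 1.6
position: [0.4264, 0.2115, 0.3035]
ee_rot: [-0.001, 0.015, 1.0, 0.0]
contact_force: [-0.0, 0.6, -0.1]
width: 0.0855
gripper_force: 0.0
```

Emit:
{"method": "servo_tool", "body": {"moves": [{"dp": [-0.005,-0.002,0.17],"delta_rot": [0,0,0],"fingers": 1},{"dp": [0,0,0.17],"delta_rot": [0,0,0],"fingers": 1},{"dp": [0,0,0.17],"delta_rot": [0,0,0],"fingers": 1},{"dp": [0,0,0.17],"delta_rot": [0,0,0],"fingers": 1},{"dp": [0,0,0.1],"delta_rot": [0,0,0],"fingers": 1}]}}

```text
clock: 2.1
position: [0.4246, 0.2127, 0.1455]
ee_rot: [-0.002, 0.012, 1.0, -0.0]
contact_force: [-0.3, 0.2, -0.2]
width: 0.0856
gripper_force: 0.0
```

```bash
python3 - <<'E'
from h import *
im,d=imaging.get_image("top");cv2.imwrite("pics/top1.png",cv2.resize(im[150:320,120:290,::-1],None,fx=3.5,fy=3.5))
E
```

```text
(no output)
```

View pics/top1.png

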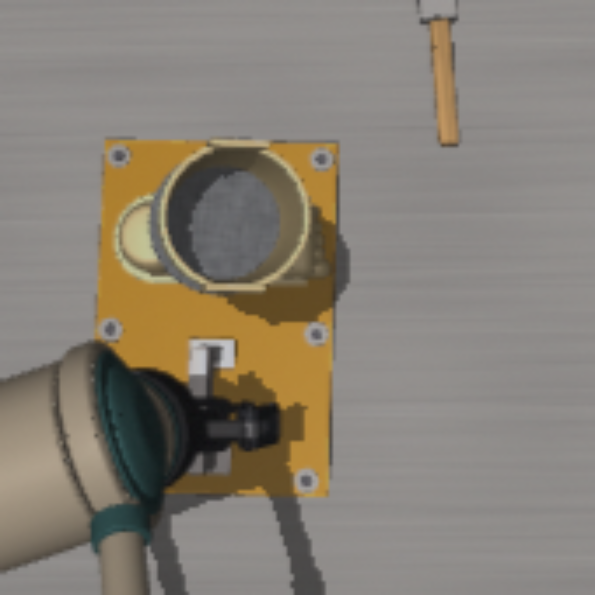

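The crop shows the fingers (about (235,425)) straddling the handle bar, with the cup at (235,220) fully in view and well clear of the arm.

Emit:
{"method": "servo_tool", "body": {"moves": [{"dp": [-0.005,-0.006,0.12],"delta_rot": [0,0,0],"fingers": 1},{"dp": [0,0,0.11],"delta_rot": [0,0,0],"fingers": 1},{"dp": [0,0,0],"delta_rot": [0,0,0],"fingers": 1},{"dp": [0,0,0],"delta_rot": [0,0,0],"fingers": 0},{"dp": [0,0,0],"delta_rot": [0,0,0],"fingers": 0}]}}

```text
clock: 2.65
position: [0.4288, 0.2113, 0.1032]
ee_rot: [0.001, 0.013, 1.0, 0.0]
contact_force: [0.0, 0.6, 1.5]
width: 0.0589
gripper_force: 0.0
```

Emit:
{"method": "servo_tool", "body": {"moves": [{"dp": [0,0,0],"delta_rot": [0,0,0],"fingers": 0},{"dp": [0,0,0],"delta_rot": [0,0,0],"fingers": 0},{"dp": [0,0,0],"delta_rot": [0,0,0],"fingers": 0}]}}

```text
clock: 2.95
position: [0.4285, 0.2106, 0.1027]
ee_rot: [0.001, 0.013, 1.0, 0.0]
contact_force: [-6.5, -1.1, 24.7]
width: 0.013
gripper_force: 67.8
```

```bash
python3 - <<'E'
from h import *
from scipy.spatial.transform import Rotation as Ro
s=readout.get_state();print(s);print(Ro.from_quat(s["ee_rot"],scalar_first=True).as_matrix())
im,d=imaging.get_image("top");W=cloud("top",d)
q=W[180:245,155:220].reshape(-1,3);q=q[q[:,2]>.255];print(cv2.minEnclosingCircle(q[:,:2].astype(np.float32)))
hsv=cv2.cvtColor(im,cv2.COLOR_RGB2HSV)
m=(cv2.inRange(hsv,(10,150,100),(25,255,255))>0)&(W[...,2]<.012)&(W[...,2]>.002);m[:,:140]=0;m[:,225:]=0
q=W[m];A=np.c_[q[:,:2],np.ones(len(q))];print(len(q),np.linalg.lstsq(A,q[:,2],rcond=None)[0])
E
```

```text
{'clock': 2.95, 'qpos': array([ 3.10929748e-01,  3.41098167e-01,  1.99634253e+00, -7.22028544e-05,
        8.03023468e-01, -1.23289791e+00]), 'qd': array([-0.00077649, -0.02844926, -0.03052584,  0.0134327 ,  0.0546714 ,
        0.01052273]), 'effort': array([  1.88405089, -32.8706646 , -14.58598673,   0.19425727,
        -0.88450788,  -0.20730986]), 'position': array([0.42849307, 0.21057696, 0.10269273]), 'ee_rot': array([5.43097923e-04, 1.34588654e-02, 9.99909266e-01, 1.55223529e-04]), 'contact_force': array([-6.46084139, -1.10710923, 24.67753826]), 'moment': array([-0.0250412 ,  1.09024094, -0.37832073]), 'gripper_force': 67.75308609008789, 'width': 0.013003330423955128}
[[-9.99637128e-01  2.69151199e-02  1.09027556e-03]
 [ 2.69154571e-02  9.99637670e-01  2.95799926e-04]
 [-1.08191903e-03  3.25037853e-04 -9.99999362e-01]]
((0.5504297018051147, 0.14604614675045013), 0.046065207570791245)
2187 [0.00202183 0.00086839 0.0055357 ]
```

Emit:
{"method": "servo_tool", "body": {"moves": [{"dp": [0,0,-0.02],"delta_rot": [0,0,0],"fingers": 0},{"dp": [0,0,-0.04],"delta_rot": [0,0,0],"fingers": 0},{"dp": [0,0,-0.06],"delta_rot": [0,0,0],"fingers": 0},{"dp": [0,0,-0.07],"delta_rot": [0,0,0],"fingers": 0},{"dp": [0,0,-0.07],"delta_rot": [0,0,0],"fingers": 0}]}}

```text
clock: 3.5
position: [0.4271, 0.2103, 0.154]
ee_rot: [-0.001, 0.013, 1.0, -0.0]
contact_force: [-0.1, 0.3, -5.4]
width: 0.0126
gripper_force: 78.1
```

Emit:
{"method": "servo_tool", "body": {"moves": [{"dp": [0,0,-0.06],"delta_rot": [0,0,0],"fingers": 0},{"dp": [0,0,-0.04],"delta_rot": [0,0,0],"fingers": 0},{"dp": [0,0,-0.02],"delta_rot": [0,0,0],"fingers": 0},{"dp": [0,0,0],"delta_rot": [0,0,0],"fingers": 0}]}}

```text
clock: 3.9
position: [0.428, 0.2105, 0.1781]
ee_rot: [-0.0, 0.013, 1.0, 0.0]
contact_force: [0.5, 0.8, -5.4]
width: 0.0125
gripper_force: 78.1
```

```bash
cat > m.py <<'E'
from h import *
from scipy.spatial.transform import Rotation as Ro
def look(save=None):
    """plate plane & shin lean from the top camera's depth"""
    s=readout.get_state();im,d=imaging.get_image("top");s2=readout.get_state()
    if save: cv2.imwrite(save,im[...,::-1])
    W=cloud("top",d);p=s["position"];R=Ro.from_quat(s["ee_rot"],scalar_first=True).as_matrix()
    ex=-R[:,0];ey=R[:,1];ez=-R[:,2]
    L=(W-p)@np.stack([ex,ey,ez],1)   # plate-like axes at the TCP
    hsv=cv2.cvtColor(im,cv2.COLOR_RGB2HSV)
    m=(cv2.inRange(hsv,(10,150,80),(25,255,255))>0)&(abs(L[...,1])<.1)&(L[...,0]>-.08)&(L[...,0]<.22)&(L[...,2]<-.06)&(L[...,2]>-.13)
    q=W[m]
    for _ in range(3):
        A=np.c_[q[:,:2]-p[:2],np.ones(len(q))];c=np.linalg.lstsq(A,q[:,2],rcond=None)[0];r=A@c-q[:,2];q=q[abs(r)<max(.004,2.5*r.std())]
    n=np.r_[-c[:2],1];n/=np.linalg.norm(n)
    roll=-n@[ -ey[0]*0-ex[1],ex[0],0]   # + = about plate x (leans to -y)
    pitch=n@[ex[0],ex[1],0]             # + = foot end down
    c8=cv2.boxPoints(cv2.minAreaRect(((q-p)@np.stack([ex,ey,ez],1))[:,:2].astype(np.float32)*1000))
    k=(abs(L[...,0]-.125)<.09)&(abs(L[...,1])<.16)&(W[...,2]-p[2]>.08)&(W[...,2]-p[2]<.25)&(hsv[...,2]>60)
    k&=L[...,0]>.06
    cup=W[k];top=np.percentile(cup[:,2],99);rim=cup[cup[:,2]>top-.03]
    return s,s2,dict(roll=roll,pitch=pitch,n=n,c=c,np=len(q),box=c8,cup=cup,W=W,im=im,p=p,ex=ex,ey=ey,ez=ez)
E
python3 - <<'E'
from m import *
s,s2,o=look("pics/top2.png")
for k in("roll","pitch","c","np","box","p","ex"):print(k,o[k])
print(s["clock"],s2["clock"],s["contact_force"],s["moment"],s["gripper_force"],s["width"])
c=o["cup"];print(len(c),np.percentile(c[:,2],[1,50,90,99]),c.min(0),c.max(0))
q=c[c[:,2]>.255+.06];print(cv2.minEnclosingCircle(q[:,:2].astype(np.float32)),q[:,2].max())
E
```

```text
roll 0.0038966132119456006
pitch 0.008205211312685525
c [-0.00809797  0.00411568  0.08187776]
np 3110
box [[-65.138084 -88.8612  ]
 [196.96538  -89.653465]
 [197.5069    89.496315]
 [-64.59657   90.28858 ]]
p [0.42803933 0.21052782 0.17807626]
ex [ 9.99639495e-01 -2.68491735e-02 -3.81654192e-05]
3.9 3.95 [ 0.45257761  0.82416571 -5.37795196] [ 0.10389567  0.46168134 -0.00174873] 78.14043045043945 0.012480362783708253
1686 [0.27271103 0.28788267 0.35104432 0.35669816] [0.50937046 0.10584453 0.26888892] [0.59522934 0.20660143 0.36040965]
((0.5517534613609314, 0.14833010733127594), 0.04674479365348816) 0.36040964542343745
```

View pics/top2.png

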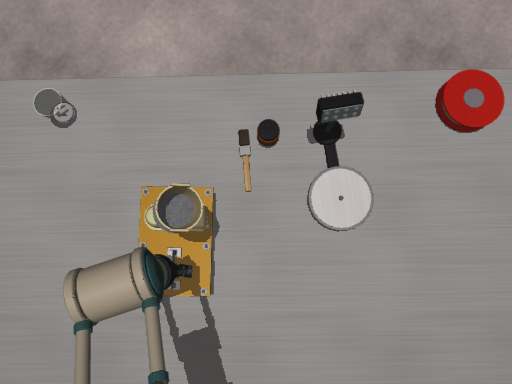

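The top view shows the plate lifted level, gripped at (180,270), with the cup at (180,208) and nothing else disturbed. Next I build a small lean estimator and controller from the given ankle model.

```bash
cat > k.py <<'E'
# usage: k.py "<roll units per row>" "<tool-y dp units per row>"   (rows commanded since the last look)
import sys,json,os
from m import *
I,KG,KR,CD,ML=.0045,.2943,.277,.010,.030
DT=.005
def sim(x,phi0,droll,ddy,T):
    """x=[th,om,b]; per-row plate roll steps (rad), lateral steps (m); returns state, Jacobian"""
    x=np.array(x,float);phi=tgt=phi0;v=0.;F=np.eye(3)
    for i in range(int(round(T/DT))):
        r=int(i*DT/.1+1e-9);dphi=(droll[r]/.1 if r<len(droll) else 0.)
        vt=(ddy[r]/.1 if r<len(ddy) else 0.)
        tgt+=dphi*DT;pd=(tgt-phi)/.03;phi+=pd*DT
        a=(vt-v)/.04;v+=a*DT
        rel=x[0]-phi-x[2];stop=-8*(rel-.3) if rel>.3 else (-8*(rel+.3) if rel<-.3 else 0)
        al=(KG*x[0]-KR*rel-CD*(x[1]-pd)+stop+ML*a)/I
        x=x+DT*np.array([x[1]+DT*al,al,0])
        A=np.array([[0,1,0],[(KG-KR)/I,-CD/I,KR/I],[0,0,0]]);F=(np.eye(3)+DT*A)@F
    return x,F,phi
def lean(o,th):
    p,ex,ey=o["p"],o["ex"],o["ey"];h=np.array([ex[0],ex[1],0]);h/=np.linalg.norm(h);lat=np.array([-h[1],h[0],0])
    base=p+ex*.1225+ey*.0003-o["ez"]*.031; z=np.array([0,0,1.])
    c=o["cup"]-base;A=np.c_[c@lat,c@z,c@h]
    for _ in range(6):
        s,co=np.sin(th),np.cos(th)
        up=-s*A[:,0]+co*A[:,1];b=co*A[:,0]+s*A[:,1]
        k=(abs(up-.212)<.010)&(abs(b)<.07)
        q=np.c_[b,A[:,2]][k]
        if len(q)<40:return None,len(q),0
        kk=abs(q[:,1]-np.median(q[:,1]))<.030; q2=q[kk]
        M=np.c_[2*q2,np.ones(len(q2))];sol=np.linalg.lstsq(M,(q2**2).sum(1),rcond=None)[0]
        th-=np.arctan(sol[0]/.212)
    return th,len(q2),(np.sqrt(sol[2]+sol[0]**2+sol[1]**2),sol[1])
def run(droll,ddy):
    s,s2,o=look();phi=float(np.arcsin(-o["ez"]@[-o["ex"][1],o["ex"][0],0]))
    t=s["clock"]
    if os.path.exists("st.json"):
        st=json.load(open("st.json"));x,F,_=sim(st["x"],st["phi"],[0]*0+droll,ddy,t-st["tn"])
        P=F@np.array(st["P"])@F.T+np.diag([1e-6,4e-4,1e-7])
    else: x=np.array([.29,0,0.]);P=np.diag([.01**2,.02**2,.006**2])
    xp=x.copy();th,n,ex=lean(o,x[0])
    if th is not None:
        H=np.array([[1,0,0.]]);S=P[0,0]+.006**2;K=P[:,0]/S;x=x+K*(th-x[0]);P=P-np.outer(K,P[0])
    tn=s2["clock"];x2,F,_=sim(x,phi,[],[],tn-t);P=F@P@F.T+np.diag([1e-6,1e-5,0])
    json.dump(dict(x=list(x2),P=P.tolist(),tn=tn,phi=phi),open("st.json","w"))
    print(f"t={t:.2f} th_meas={th} n={n} r={ex} pred={xp[0]:.4f} est={np.round(x2,4)} phi={phi:.4f} plate roll={o['roll']:.4f} pitch={o['pitch']:.4f} zTop@handle={o['c'][2]:.4f}")
    print("pos",np.round(s2["position"],4),"pin",np.round(o["p"]+o["ex"]*.1225-o["ez"]*.031,4),"F",np.round(s["contact_force"],1),"grip",round(s["gripper_force"],1))
    return x2,phi
def advise(x,phi,T,ddy=()):
    from scipy.optimize import brentq
    def f(d):
        y,_,_=sim(x,phi,[d],list(ddy),T); y0=y[0]; return y[1]+3.35*y[0]+KR/I*0
    d=brentq(f,-.4,.4);y=sim(x,phi,[d],list(ddy),T)[0];print(f"T={T}: delta_rot_x={-d*10:.2f} units -> phi {phi+d:.4f}, then th={y[0]:.3f} om={y[1]:.3f}")
if __name__=="__main__":
    g=lambda i:[float(a) for a in sys.argv[i].split(",")] if len(sys.argv)>i and sys.argv[i] else []
    x,phi=run([-a*.1 for a in g(1)],[a*.2 for a in g(2)])
    for T in(.5,1.):advise(x,phi,T,[a*.2 for a in g(3)])
E
python3 k.py
```

```text
t=3.95 th_meas=0.3080515321972229 n=178 r=(np.float64(0.04054699223496785), np.float64(0.0034595551531904504)) pred=0.2900 est=[ 0.299  -0.0979  0.    ] phi=-0.0001 plate roll=0.0036 pitch=0.0092 zTop@handle=0.0816
pos [0.4277 0.2104 0.1774] pin [0.5503 0.2072 0.1466] F [-0.3  0.6 -5. ] grip 78.0
T=0.5: delta_rot_x=0.26 units -> phi -0.0265, then th=0.122 om=-0.410
T=1.0: delta_rot_x=0.19 units -> phi -0.0192, then th=0.081 om=-0.272
```

Emit:
{"method": "servo_tool", "body": {"moves": [{"dp": [0,0,0],"delta_rot": [0.22,-0.08,0],"fingers": 0},{"dp": [0,0,0],"delta_rot": [0.22,0,0],"fingers": 0},{"dp": [0,0,0],"delta_rot": [0,0,0],"fingers": 0},{"dp": [0,0,0],"delta_rot": [0,0,0],"fingers": 0},{"dp": [0,0,0],"delta_rot": [0,0,0],"fingers": 0}]}}

```text
clock: 4.5
position: [0.4281, 0.2107, 0.1778]
ee_rot: [0.004, 0.013, 1.0, -0.022]
contact_force: [0.3, 0.0, -5.1]
width: 0.0129
gripper_force: 78.1
```

```bash
python3 - <<'E'
import json
s=json.load(open("st.json"));s["x"]=[.304,0,.003];s["P"]=[[1e-4,0,0],[0,1e-4,0],[0,0,2.5e-5]];json.dump(s,open("st.json","w"))
E
python3 k.py 0.22,0.22,0,0,0
```

```text
t=4.50 th_meas=0.1192320071139089 n=183 r=(np.float64(0.040587211151219604), np.float64(0.0017077095044297896)) pred=0.1023 est=[ 0.0902 -0.585   0.0053] phi=-0.0440 plate roll=-0.0424 pitch=0.0001 zTop@handle=0.0815
pos [0.4281 0.2106 0.1778] pin [0.5508 0.2061 0.1478] F [ 0.3  0.  -5.1] grip 78.1
T=0.5: delta_rot_x=-3.12 units -> phi 0.2680, then th=0.385 om=-1.289
T=1.0: delta_rot_x=-0.49 units -> phi 0.0051, then th=-0.035 om=0.116
```

Emit:
{"method": "servo_tool", "body": {"moves": [{"dp": [0,0,0],"delta_rot": [-0.55,0,0],"fingers": 0},{"dp": [0,0,0],"delta_rot": [0,0,0],"fingers": 0},{"dp": [0,0,0],"delta_rot": [0,0,0],"fingers": 0},{"dp": [0,0,0],"delta_rot": [0,0,0],"fingers": 0}]}}

```text
clock: 4.95
position: [0.4283, 0.2105, 0.178]
ee_rot: [0.004, 0.013, 1.0, 0.005]
contact_force: [-0.2, -0.1, -5.5]
width: 0.0125
gripper_force: 78.3
```

```bash
sed -i 's/d=brentq(f,-.4,.4)/d=-f(0)*.06\/(f(.03)-f(-.03))/' k.py
python3 k.py -0.55,0,0,0
```

```text
t=4.95 th_meas=-0.04110287125984841 n=194 r=(np.float64(0.04059538618782564), np.float64(0.0017928989598299187)) pred=-0.0275 est=[-0.0422 -0.015   0.0043] phi=0.0104 plate roll=0.0113 pitch=-0.0004 zTop@handle=0.0817
pos [0.4283 0.2106 0.1779] pin [0.551  0.2075 0.148 ] F [-0.2 -0.1 -5.5] grip 78.3
T=0.5: delta_rot_x=0.09 units -> phi 0.0015, then th=-0.022 om=0.072
T=1.0: delta_rot_x=0.46 units -> phi -0.0361, then th=-0.262 om=-0.184
```

Emit:
{"method": "servo_tool", "body": {"moves": [{"dp": [0,0,0],"delta_rot": [0.09,0,0],"fingers": 0},{"dp": [0,0,0],"delta_rot": [0,0,0],"fingers": 0},{"dp": [0,0,0],"delta_rot": [0,0,0],"fingers": 0},{"dp": [0,0,0],"delta_rot": [0,0,0],"fingers": 0},{"dp": [0,0,0],"delta_rot": [0,0,0],"fingers": 0}]}}

```text
clock: 5.5
position: [0.4282, 0.2106, 0.1779]
ee_rot: [0.004, 0.013, 1.0, 0.001]
contact_force: [0.5, -0.6, -4.5]
width: 0.0124
gripper_force: 78.3
```

```bash
sed -i 's/d=-f(0).*;y=/d=-f(0)*.01\/(f(.005)-f(-.005));y=/' k.py
python3 k.py 0.09,0,0,0,0
```

```text
t=5.50 th_meas=-0.08271824849692229 n=198 r=(np.float64(0.04060560053521584), np.float64(0.0019028510180570796)) pred=-0.0224 est=[-0.0805 -0.0354  0.0021] phi=0.0021 plate roll=0.0031 pitch=-0.0009 zTop@handle=0.0816
pos [0.4282 0.2106 0.1779] pin [0.5509 0.2074 0.1479] F [ 0.5 -0.6 -4.5] grip 78.3
T=0.5: delta_rot_x=-0.10 units -> phi 0.0118, then th=-0.047 om=0.159
T=1.0: delta_rot_x=-0.04 units -> phi 0.0065, then th=-0.034 om=0.114
```

Emit:
{"method": "servo_tool", "body": {"moves": [{"dp": [0,0,0],"delta_rot": [-0.12,0,0],"fingers": 0},{"dp": [0,0,0],"delta_rot": [0,0,0],"fingers": 0},{"dp": [0,0,0],"delta_rot": [0,0,0],"fingers": 0},{"dp": [0,0,0],"delta_rot": [0,0,0],"fingers": 0},{"dp": [0,0,0],"delta_rot": [0,0,0],"fingers": 0}]}}

```text
clock: 6.05
position: [0.4282, 0.2105, 0.1779]
ee_rot: [0.004, 0.013, 1.0, 0.007]
contact_force: [-0.1, -0.8, -5.3]
width: 0.0126
gripper_force: 78.3
```

```bash
python3 k.py -0.12,0,0,0,0
```

```text
t=6.05 th_meas=-0.06754316303516246 n=208 r=(np.float64(0.04050919192180955), np.float64(0.0018680731294717769)) pred=-0.0354 est=[-0.0561  0.1736  0.0013] phi=0.0141 plate roll=0.0150 pitch=-0.0001 zTop@handle=0.0817
pos [0.4282 0.2106 0.1779] pin [0.5509 0.2077 0.1479] F [-0.1 -0.8 -5.3] grip 78.3
T=0.5: delta_rot_x=0.16 units -> phi -0.0021, then th=-0.009 om=0.029
T=1.0: delta_rot_x=-0.25 units -> phi 0.0386, then th=0.254 om=0.205
```

```bash
cat > fit.py <<'E'
import k,numpy as np
from scipy.optimize import least_squares
# t0=4.0 start; (T, rolls, meas after)
seg=[(.5,[-.022,-.022],.119),(.45,[.055],-.041),(.55,[-.009],-.083),(.55,[.012],-.0675)]
def go(p,ret=False):
    th0,b,kg,off=p;k.KG=.2943*kg;x=[th0,0,b];phi=0.;r=[]
    for i,(T,dr,m) in enumerate(seg):
        if i: x,_,phi=k.sim(x,phi,[],[],.05)
        x,_,phi=k.sim(x,phi,dr,[],T-(.05 if i else 0));r.append((x[0]+off-m)/.004)
    if ret:return x,phi
    return np.r_[r,(th0+off-.306)/.004,b/.006,(kg-1)/.03,off/.008]
s=least_squares(go,[.3,0,1,0]);print(s.x,np.round(s.fun,2),go(s.x,True))
E
sed -i 's/    droll/    droll/' k.py; python3 fit.py
```

```text
[0.28511565 0.00423311 1.03092441 0.02416531] [-0.1  -1.94  0.92 -0.13  0.82  0.71  1.03  3.02] (array([-0.09219919,  0.1193907 ,  0.00423311]), 0.013999859547680304)
```

```bash
sed -i 's/pd=(tgt-phi)\/.03/pd=(tgt-phi)\/LAG/; s/^DT=.005/DT=.005;LAG=.03/' k.py
cat >> fit.py <<'E'
def go2(p,ret=False):
    b,kg,off,lag,om,cd=p;k.LAG=lag;k.CD=.01*cd
    k.KG=.2943*kg;x=[.301+b,om,b];phi=0.;r=[]
    for i,(T,dr,m) in enumerate(seg):
        if i: x,_,phi=k.sim(x,phi,[],[],.05)
        x,_,phi=k.sim(x,phi,dr,[],T-(.05 if i else 0));r.append((x[0]+off-m)/.004)
    if ret:return x,phi
    return np.r_[r,(.301+b+off-.306)/.004,b/.006,(kg-1)/.02,off/.008,(lag-.03)/.03,om/.02,(cd-1)/.1]
s=least_squares(go2,[0,1,0,.03,0,1]);print(s.x,np.round(s.fun,2),go2(s.x,True))
E
python3 fit.py
```

```text
[0.28511565 0.00423311 1.03092441 0.02416531] [-0.1  -1.94  0.92 -0.13  0.82  0.71  1.03  3.02] (array([-0.09219919,  0.1193907 ,  0.00423311]), 0.013999859547680304)
[ 1.01427313e-03  1.01737761e+00  3.50319591e-03  3.40215606e-02
 -2.30516842e-03  1.02180875e+00] [ 0.36 -1.25  1.07 -0.28 -0.12  0.17  0.87  0.44  0.13 -0.12  0.22] (array([-0.07211686,  0.11659585,  0.00101427]), np.float64(0.01399935400577064))
```

```bash
sed -i 's/KG,KR,CD,ML=.0045,.2943/KG,KR,CD,ML=.0045,.2993/; s/3\.35\*y\[0\]/3.6*y[0]/; s/d=-f(0).*;y=/d=brentq(f,-phi-.06,-phi+.06);y=/; s/(th-x\[0\])/(th-.0035-x[0])/; s/\[1e-6,4e-4,1e-7\]/[4e-6,9e-4,4e-7]/' k.py
python3 - <<'E'
import json,k,numpy as np
s=json.load(open("st.json"));x,_,_=k.sim([-.070,.12,.001],s["phi"],[],[],.05)
s["x"]=list(x);s["P"]=[[2.5e-5,0,0],[0,9e-4,0],[0,0,1e-5]];json.dump(s,open("st.json","w"));print(x)
for T in(.5,1):k.advise(x,s["phi"],T)
E
```

```text
[-0.06356935  0.13563692  0.001     ]
T=0.5: delta_rot_x=0.12 units -> phi 0.0021, then th=-0.017 om=0.062
T=1: delta_rot_x=0.13 units -> phi 0.0010, then th=-0.008 om=0.029
```

Emit:
{"method": "servo_tool", "body": {"moves": [{"dp": [0,0,0],"delta_rot": [0.12,0,0],"fingers": 0},{"dp": [0,0,0],"delta_rot": [0,0,0],"fingers": 0},{"dp": [0,0,0],"delta_rot": [0,0,0],"fingers": 0},{"dp": [0,0,0],"delta_rot": [0,0,0],"fingers": 0},{"dp": [0,0,0],"delta_rot": [0,0,0],"fingers": 0}]}}

```text
clock: 6.6
position: [0.4282, 0.2106, 0.1779]
ee_rot: [0.004, 0.013, 1.0, 0.001]
contact_force: [0.1, -1.0, -5.3]
width: 0.0124
gripper_force: 78.3
```

```bash
python3 k.py 0.12,0,0,0,0
```

```text
t=6.60 th_meas=-0.023833397355578316 n=190 r=(np.float64(0.04059488245997864), np.float64(0.0018456302660471448)) pred=-0.0171 est=[-0.0252  0.0288 -0.0001] phi=0.0021 plate roll=0.0020 pitch=-0.0000 zTop@handle=0.0817
pos [0.4282 0.2106 0.1779] pin [0.5509 0.2074 0.1479] F [ 0.1 -1.  -5.3] grip 78.3
T=0.5: delta_rot_x=-0.01 units -> phi 0.0029, then th=-0.010 om=0.037
T=1.0: delta_rot_x=0.00 units -> phi 0.0019, then th=-0.007 om=0.023
```

Emit:
{"method": "servo_tool", "body": {"moves": [{"dp": [0,0,0],"delta_rot": [-0.01,0,0],"fingers": 0},{"dp": [0,0,0],"delta_rot": [0,0,0],"fingers": 0},{"dp": [0,0,0],"delta_rot": [0,0,0],"fingers": 0},{"dp": [0,0,0],"delta_rot": [0,0,0],"fingers": 0},{"dp": [0,0,0],"delta_rot": [0,0,0],"fingers": 0}]}}

```text
clock: 7.15
position: [0.4282, 0.2105, 0.1779]
ee_rot: [0.004, 0.013, 1.0, 0.001]
contact_force: [0.8, 0.3, -4.9]
width: 0.013
gripper_force: 78.3
```

```bash
python3 k.py -0.01,0,0,0,0
```

```text
t=7.15 th_meas=0.00023661034201736744 n=185 r=(np.float64(0.04065473289688519), np.float64(0.001925945540182288)) pred=-0.0095 est=[-0.0007  0.057   0.0002] phi=0.0030 plate roll=0.0046 pitch=-0.0003 zTop@handle=0.0817
pos [0.4282 0.2106 0.1779] pin [0.5509 0.2074 0.1479] F [ 0.8  0.3 -4.9] grip 78.3
T=0.5: delta_rot_x=0.06 units -> phi -0.0033, then th=0.006 om=-0.023
T=1.0: delta_rot_x=0.05 units -> phi -0.0022, then th=0.006 om=-0.022
```

Emit:
{"method": "servo_tool", "body": {"moves": [{"dp": [0,0,0],"delta_rot": [0.06,0,0],"fingers": 0},{"dp": [0,0,0],"delta_rot": [0,0,0],"fingers": 0},{"dp": [0,0,0],"delta_rot": [0,0,0],"fingers": 0},{"dp": [0,0,0],"delta_rot": [0,0,0],"fingers": 0},{"dp": [0,0,0],"delta_rot": [0,0,0],"fingers": 0}]}}

```text
clock: 7.7
position: [0.4282, 0.2106, 0.1779]
ee_rot: [0.004, 0.013, 1.0, -0.002]
contact_force: [0.0, 0.0, -5.6]
width: 0.0129
gripper_force: 78.3
```

```bash
python3 - <<'E'
s=open("k.py").read()
s=s.replace("def sim(x,phi0,droll,ddy,T):","VEND=[0.]\ndef sim(x,phi0,droll,ddy,T,v0=0.):").replace("phi=tgt=phi0;v=0.;","phi=tgt=phi0;v=v0;").replace("    return x,F,phi\n","    VEND[0]=v\n    return x,F,phi\n")
s=s.replace('ddy,t-st["tn"])','ddy,t-st["tn"],st.get("v",0.));vi=VEND[0]').replace("else: x=","else: vi=0.;x=")
s=s.replace("sim(x,phi,[],[],tn-t)","sim(x,phi,[],[],tn-t,vi)").replace("tn=tn,phi=phi)","tn=tn,phi=phi,v=VEND[0])")
s=s.replace("x2,F,_=sim(x,phi,[],[],tn-t,vi)","x2,F,_=sim(x,phi,[],[],tn-t,vi);V0[0]=VEND[0]").replace("VEND=[0.]","VEND=[0.];V0=[0.]").replace("list(ddy),T)","list(ddy),T,V0[0])")
s=s.replace("v=VEND[0])","v=V0[0])")
open("k.py","w").write(s)
E
python3 k.py 0.06,0,0,0,0 "" -.004,-.010,-.016,-.022,-.028
```

```text
t=7.70 th_meas=0.006557690582700483 n=189 r=(np.float64(0.04055400913185119), np.float64(0.0017130170481705505)) pred=0.0079 est=[ 0.0019 -0.0304  0.0001] phi=-0.0029 plate roll=-0.0025 pitch=-0.0002 zTop@handle=0.0817
pos [0.4282 0.2106 0.1779] pin [0.5509 0.2072 0.1479] F [ 0.   0.  -5.6] grip 78.3
T=0.5: delta_rot_x=-0.18 units -> phi 0.0146, then th=-0.006 om=0.023
T=1.0: delta_rot_x=-0.07 units -> phi 0.0038, then th=-0.021 om=0.076
```

Emit:
{"method": "servo_tool", "body": {"moves": [{"dp": [0,-0.004,0],"delta_rot": [-0.18,0,0],"fingers": 0},{"dp": [-0.001,-0.01,0],"delta_rot": [0,0,0],"fingers": 0},{"dp": [-0.002,-0.016,0],"delta_rot": [0,0,0],"fingers": 0},{"dp": [-0.003,-0.022,0],"delta_rot": [0,0,0],"fingers": 0},{"dp": [-0.004,-0.028,0],"delta_rot": [0,0,0],"fingers": 0}]}}

```text
clock: 8.25
position: [0.4298, 0.1941, 0.1777]
ee_rot: [0.004, 0.013, 1.0, 0.007]
contact_force: [-0.9, 0.1, -5.3]
width: 0.0126
gripper_force: 78.3
```

```bash
python3 k.py -0.18,0,0,0,0 -.004,-.010,-.016,-.022,-.028 -.03,-.03,-.03,-.03,-.03
```

```text
t=8.25 th_meas=0.00022234505805388983 n=190 r=(np.float64(0.0405585485618369), np.float64(0.0018419070687635598)) pred=-0.0040 est=[8.100e-03 3.289e-01 1.000e-04] phi=0.0150 plate roll=0.0155 pitch=0.0005 zTop@handle=0.0815
pos [0.4298 0.1933 0.1777] pin [0.5526 0.1913 0.1477] F [-0.9  0.1 -5.3] grip 78.3
T=0.5: delta_rot_x=0.20 units -> phi -0.0049, then th=0.013 om=-0.048
T=1.0: delta_rot_x=0.24 units -> phi -0.0093, then th=0.015 om=-0.055
```

Emit:
{"method": "servo_tool", "body": {"moves": [{"dp": [-0.004,-0.03,0],"delta_rot": [0.2,0,0],"fingers": 0},{"dp": [-0.004,-0.03,0],"delta_rot": [0,0,0],"fingers": 0},{"dp": [-0.004,-0.03,0],"delta_rot": [0,0,0],"fingers": 0},{"dp": [-0.004,-0.03,0],"delta_rot": [0,0,0],"fingers": 0},{"dp": [-0.004,-0.03,0],"delta_rot": [0,0,0],"fingers": 0}]}}

```text
clock: 8.8
position: [0.433, 0.1638, 0.1777]
ee_rot: [0.004, 0.013, 1.0, -0.003]
contact_force: [-0.1, 0.7, -5.5]
width: 0.0126
gripper_force: 78.3
```

```bash
python3 k.py 0.2,0,0,0,0 -.03,-.03,-.03,-.03,-.03 -.03,-.03,-.03,-.03,-.03
```

```text
t=8.80 th_meas=0.014171653613821769 n=187 r=(np.float64(0.0405861671155549), np.float64(0.0017814596744532003)) pred=0.0132 est=[0.0173 0.2173 0.    ] phi=-0.0050 plate roll=-0.0038 pitch=-0.0005 zTop@handle=0.0815
pos [0.433  0.1631 0.1778] pin [0.5557 0.1604 0.1477] F [-0.1  0.7 -5.5] grip 78.3
T=0.5: delta_rot_x=-0.06 units -> phi 0.0007, then th=0.003 om=-0.012
T=1.0: delta_rot_x=0.01 units -> phi -0.0057, then th=0.004 om=-0.016
```

Emit:
{"method": "servo_tool", "body": {"moves": [{"dp": [-0.004,-0.03,0],"delta_rot": [0.01,0,0],"fingers": 0},{"dp": [-0.004,-0.03,0],"delta_rot": [0,0,0],"fingers": 0},{"dp": [-0.004,-0.03,0],"delta_rot": [0,0,0],"fingers": 0},{"dp": [-0.004,-0.03,0],"delta_rot": [0,0,0],"fingers": 0},{"dp": [-0.004,-0.03,0],"delta_rot": [0,0,0],"fingers": 0}]}}

```text
clock: 9.35
position: [0.4362, 0.1338, 0.178]
ee_rot: [0.004, 0.013, 1.0, -0.003]
contact_force: [-0.5, -0.2, -4.9]
width: 0.0128
gripper_force: 78.3
```

Emit:
{"method": "servo_tool", "body": {"moves": [{"dp": [-0.004,-0.03,0],"delta_rot": [0,0,0],"fingers": 0},{"dp": [-0.004,-0.03,0],"delta_rot": [0,0,0],"fingers": 0},{"dp": [-0.004,-0.03,0],"delta_rot": [0,0,0],"fingers": 0}]}}

```text
clock: 9.65
position: [0.4381, 0.1157, 0.1781]
ee_rot: [0.004, 0.013, 1.0, -0.003]
contact_force: [0.1, -0.7, -6.5]
width: 0.0123
gripper_force: 78.3
```

```bash
sed -i 's/for T in(.5,1.)/for T in(.5,.8,1.)/' k.py; python3 k.py 0.01,0,0,0,0 -.03,-.03,-.03,-.03,-.03,-.03,-.03,-.03 -.03,-.03,-.03,-.03,-.03,-.03,-.03,-.03,-.03,-.03
```

```text
t=9.65 th_meas=-0.07367403152279928 n=187 r=(np.float64(0.04062183350392606), np.float64(0.001849947759050678)) pred=-0.0886 est=[-0.0788  0.0567  0.0002] phi=-0.0060 plate roll=-0.0060 pitch=-0.0002 zTop@handle=0.0818
pos [0.4382 0.115  0.1781] pin [0.5608 0.1123 0.1481] F [ 0.1 -0.7 -6.5] grip 78.3
T=0.5: delta_rot_x=-0.32 units -> phi 0.0256, then th=-0.066 om=0.237
T=0.8: delta_rot_x=-0.25 units -> phi 0.0185, then th=-0.058 om=0.210
T=1.0: delta_rot_x=-0.22 units -> phi 0.0164, then th=-0.054 om=0.196
```

Emit:
{"method": "servo_tool", "body": {"moves": [{"dp": [-0.004,-0.03,0],"delta_rot": [-0.32,0,0],"fingers": 0},{"dp": [-0.004,-0.03,0],"delta_rot": [0,0,0],"fingers": 0},{"dp": [-0.004,-0.03,0],"delta_rot": [0,0,0],"fingers": 0},{"dp": [-0.004,-0.03,0],"delta_rot": [0,0,0],"fingers": 0},{"dp": [-0.004,-0.03,0],"delta_rot": [0,0,0],"fingers": 0}]}}

```text
clock: 10.2
position: [0.4413, 0.0858, 0.1775]
ee_rot: [0.004, 0.013, 1.0, 0.013]
contact_force: [0.2, 0.1, -4.7]
width: 0.0128
gripper_force: 78.3
```

```bash
python3 k.py -0.32,0,0,0,0 -.03,-.03,-.03,-.03,-.03 -.03,-.03,-.03,-.03,-.03,-.03,-.03,-.03,-.03,-.03
```

```text
t=10.20 th_meas=-0.029281687188302548 n=186 r=(np.float64(0.040617224067405415), np.float64(0.001794349239927581)) pred=-0.0637 est=[-0.0095  0.6181  0.001 ] phi=0.0258 plate roll=0.0275 pitch=0.0001 zTop@handle=0.0813
pos [0.4415 0.0851 0.1775] pin [0.5641 0.0833 0.1475] F [ 0.2  0.1 -4.7] grip 78.3
T=0.5: delta_rot_x=0.44 units -> phi -0.0186, then th=0.037 om=-0.134
T=0.8: delta_rot_x=0.40 units -> phi -0.0137, then th=0.037 om=-0.133
T=1.0: delta_rot_x=0.38 units -> phi -0.0123, then th=0.036 om=-0.128
```

Emit:
{"method": "servo_tool", "body": {"moves": [{"dp": [-0.004,-0.03,0],"delta_rot": [0.42,0,0],"fingers": 0},{"dp": [-0.004,-0.03,0],"delta_rot": [0,0,0],"fingers": 0},{"dp": [-0.004,-0.03,0],"delta_rot": [0,0,0],"fingers": 0},{"dp": [-0.004,-0.03,0],"delta_rot": [0,0,0],"fingers": 0},{"dp": [-0.004,-0.03,0],"delta_rot": [0,0,0],"fingers": 0}]}}

```text
clock: 10.75
position: [0.4445, 0.0555, 0.1778]
ee_rot: [0.004, 0.014, 1.0, -0.008]
contact_force: [0.7, 0.7, -6.2]
width: 0.0127
gripper_force: 78.4
```

```bash
python3 k.py 0.42,0,0,0,0 -.03,-.03,-.03,-.03,-.03 -.03,-.03,-.03,-.03,-.03,-.03,-.03,-.03,-.03,-.03
```

```text
t=10.75 th_meas=0.029149935823733143 n=183 r=(np.float64(0.04054630480672489), np.float64(0.0016944940419936045)) pred=0.0498 est=[0.0295 0.1246 0.0004] phi=-0.0156 plate roll=-0.0154 pitch=-0.0008 zTop@handle=0.0815
pos [0.4447 0.0548 0.1778] pin [0.5672 0.0517 0.1478] F [ 0.7  0.7 -6.2] grip 78.4
T=0.5: delta_rot_x=-0.19 units -> phi 0.0038, then th=-0.002 om=0.007
T=0.8: delta_rot_x=-0.18 units -> phi 0.0027, then th=-0.007 om=0.024
T=1.0: delta_rot_x=-0.18 units -> phi 0.0023, then th=-0.007 om=0.027
```

Emit:
{"method": "servo_tool", "body": {"moves": [{"dp": [-0.004,-0.03,0],"delta_rot": [-0.19,0,0],"fingers": 0},{"dp": [-0.004,-0.03,0],"delta_rot": [0,0,0],"fingers": 0},{"dp": [-0.004,-0.03,0],"delta_rot": [0,0,0],"fingers": 0},{"dp": [-0.004,-0.03,0],"delta_rot": [0,0,0],"fingers": 0},{"dp": [-0.004,-0.03,0],"delta_rot": [0,0,0],"fingers": 0}]}}

```text
clock: 11.3
position: [0.4477, 0.0255, 0.1778]
ee_rot: [0.004, 0.013, 1.0, 0.001]
contact_force: [-0.0, -0.1, -6.4]
width: 0.0129
gripper_force: 78.4
```

```bash
python3 k.py -0.19,0,0,0,0 -.03,-.03,-.03,-.03,-.03 -.03,-.03,-.03,-.03,-.03,-.03,-.03,-.03,-.03,-.03
```

```text
t=11.30 th_meas=0.010260257104393395 n=184 r=(np.float64(0.040519106667687266), np.float64(0.0017235437024840097)) pred=-0.0043 est=[0.0166 0.3063 0.0007] phi=0.0029 plate roll=0.0030 pitch=-0.0006 zTop@handle=0.0815
pos [0.448  0.0248 0.1779] pin [0.5704 0.0224 0.1478] F [-0.  -0.1 -6.4] grip 78.4
T=0.5: delta_rot_x=0.08 units -> phi -0.0051, then th=0.014 om=-0.050
T=0.8: delta_rot_x=0.07 units -> phi -0.0039, then th=0.011 om=-0.039
T=1.0: delta_rot_x=0.06 units -> phi -0.0035, then th=0.010 om=-0.035
```

Steady; I'll take an 8-row stretch.

Emit:
{"method": "servo_tool", "body": {"moves": [{"dp": [-0.004,-0.03,0],"delta_rot": [0.07,0,0],"fingers": 0},{"dp": [-0.004,-0.03,0],"delta_rot": [0,0,0],"fingers": 0},{"dp": [-0.004,-0.03,0],"delta_rot": [0,0,0],"fingers": 0},{"dp": [-0.004,-0.03,0],"delta_rot": [0,0,0],"fingers": 0},{"dp": [-0.004,-0.03,0],"delta_rot": [0,0,0],"fingers": 0}]}}

```text
clock: 11.85
position: [0.4509, -0.0046, 0.178]
ee_rot: [0.004, 0.013, 1.0, -0.002]
contact_force: [0.4, -0.1, -4.9]
width: 0.0126
gripper_force: 78.4
```

Emit:
{"method": "servo_tool", "body": {"moves": [{"dp": [-0.004,-0.03,0],"delta_rot": [0,0,0],"fingers": 0},{"dp": [-0.004,-0.03,0],"delta_rot": [0,0,0],"fingers": 0},{"dp": [-0.004,-0.03,0],"delta_rot": [0,0,0],"fingers": 0}]}}

```text
clock: 12.15
position: [0.4528, -0.0227, 0.178]
ee_rot: [0.004, 0.013, 1.0, -0.002]
contact_force: [0.2, -0.3, -5.4]
width: 0.0127
gripper_force: 78.4
```

```bash
python3 k.py 0.07,0,0,0,0 -.03,-.03,-.03,-.03,-.03,-.03,-.03,-.03 -.03,-.03,-.03,-.03,-.03,-.03,-.03,-.03,-.03,-.03
```

```text
t=12.15 th_meas=-0.0004451986213680346 n=185 r=(np.float64(0.04056419485640639), np.float64(0.0016245081312699838)) pred=0.0083 est=[0.0022 0.2071 0.0004] phi=-0.0039 plate roll=-0.0030 pitch=-0.0001 zTop@handle=0.0817
pos [ 0.4531 -0.0235  0.1781] pin [ 0.5755 -0.0261  0.148 ] F [ 0.2 -0.3 -5.4] grip 78.4
T=0.5: delta_rot_x=-0.07 units -> phi 0.0033, then th=-0.006 om=0.020
T=0.8: delta_rot_x=-0.06 units -> phi 0.0023, then th=-0.007 om=0.026
T=1.0: delta_rot_x=-0.06 units -> phi 0.0020, then th=-0.007 om=0.026
```

Emit:
{"method": "servo_tool", "body": {"moves": [{"dp": [-0.004,-0.03,0],"delta_rot": [-0.06,0,0],"fingers": 0},{"dp": [-0.005,-0.03,0.003],"delta_rot": [0,0,0],"fingers": 0},{"dp": [-0.004,-0.03,0.004],"delta_rot": [0,0,0],"fingers": 0},{"dp": [-0.005,-0.03,0.004],"delta_rot": [0,0,0],"fingers": 0},{"dp": [-0.004,-0.03,0.004],"delta_rot": [0,0,0],"fingers": 0}]}}

```text
clock: 12.7
position: [0.4565, -0.0528, 0.1749]
ee_rot: [0.004, 0.013, 1.0, 0.001]
contact_force: [-0.2, -0.3, -6.2]
width: 0.0127
gripper_force: 78.4
```

Emit:
{"method": "servo_tool", "body": {"moves": [{"dp": [-0.005,-0.03,0.004],"delta_rot": [0,0,0],"fingers": 0},{"dp": [-0.004,-0.03,0.004],"delta_rot": [0,0,0],"fingers": 0},{"dp": [-0.005,-0.03,0.003],"delta_rot": [0,0,0],"fingers": 0}]}}

```text
clock: 13.0
position: [0.4588, -0.0708, 0.1727]
ee_rot: [0.004, 0.013, 1.0, 0.001]
contact_force: [-0.2, -0.5, -4.9]
width: 0.0124
gripper_force: 78.4
```

```bash
python3 k.py -0.06,0,0,0,0 -.03,-.03,-.03,-.03,-.03,-.03,-.03,-.03 -.03,-.03,-.03,-.03,-.03,-.03,-.03,-.03,-.03,-.03
```

```text
t=13.00 th_meas=0.004666940071818985 n=181 r=(np.float64(0.04061958634991664), np.float64(0.0017298443135571118)) pred=-0.0106 est=[0.0122 0.3188 0.0006] phi=0.0021 plate roll=0.0043 pitch=-0.0001 zTop@handle=0.0763
pos [ 0.4591 -0.0716  0.1727] pin [ 0.5815 -0.074   0.1427] F [-0.2 -0.5 -4.9] grip 78.4
T=0.5: delta_rot_x=0.07 units -> phi -0.0048, then th=0.013 om=-0.046
T=0.8: delta_rot_x=0.06 units -> phi -0.0036, then th=0.010 om=-0.036
T=1.0: delta_rot_x=0.05 units -> phi -0.0033, then th=0.009 om=-0.033
```

Emit:
{"method": "servo_tool", "body": {"moves": [{"dp": [-0.004,-0.03,0.003],"delta_rot": [0.06,0,0],"fingers": 0},{"dp": [-0.005,-0.03,0.004],"delta_rot": [0,0,0],"fingers": 0},{"dp": [-0.004,-0.03,0.004],"delta_rot": [0,0,0],"fingers": 0},{"dp": [-0.005,-0.03,0.004],"delta_rot": [0,0,0],"fingers": 0},{"dp": [-0.004,-0.03,0.004],"delta_rot": [0,0,0],"fingers": 0}]}}

```text
clock: 13.55
position: [0.4625, -0.101, 0.1691]
ee_rot: [0.004, 0.013, 1.0, -0.002]
contact_force: [-0.1, -0.5, -4.6]
width: 0.0126
gripper_force: 78.4
```

Emit:
{"method": "servo_tool", "body": {"moves": [{"dp": [-0.005,-0.03,0.004],"delta_rot": [0,0,0],"fingers": 0},{"dp": [-0.004,-0.03,0.004],"delta_rot": [0,0,0],"fingers": 0},{"dp": [-0.005,-0.03,0.003],"delta_rot": [0,0,0],"fingers": 0}]}}

```text
clock: 13.85
position: [0.4647, -0.1191, 0.167]
ee_rot: [0.004, 0.013, 1.0, -0.002]
contact_force: [0.7, -0.4, -5.0]
width: 0.0123
gripper_force: 78.4
```

```bash
python3 k.py 0.06,0,0,0,0 -.03,-.03,-.03,-.03,-.03,-.03,-.03,-.03 -.03,-.03,-.03,-.03,-.03,-.03,-.03,-.03,-.03,-.03
```

```text
t=13.85 th_meas=0.00222390783797448 n=191 r=(np.float64(0.040566746801516576), np.float64(0.0017160036035050634)) pred=0.0061 est=[0.0052 0.2151 0.0005] phi=-0.0039 plate roll=-0.0031 pitch=-0.0003 zTop@handle=0.0705
pos [ 0.4651 -0.1199  0.167 ] pin [ 0.5874 -0.1225  0.1369] F [ 0.7 -0.4 -5. ] grip 78.4
T=0.5: delta_rot_x=-0.06 units -> phi 0.0023, then th=-0.003 om=0.012
T=0.8: delta_rot_x=-0.05 units -> phi 0.0015, then th=-0.005 om=0.018
T=1.0: delta_rot_x=-0.05 units -> phi 0.0013, then th=-0.005 om=0.019
```

Emit:
{"method": "servo_tool", "body": {"moves": [{"dp": [-0.004,-0.03,0],"delta_rot": [-0.05,0,0],"fingers": 0},{"dp": [-0.004,-0.03,0],"delta_rot": [0,0,0],"fingers": 0},{"dp": [-0.004,-0.03,0],"delta_rot": [0,0,0],"fingers": 0},{"dp": [-0.004,-0.03,0],"delta_rot": [0,0,0],"fingers": 0},{"dp": [-0.004,-0.03,0],"delta_rot": [0,0,0],"fingers": 0}]}}

```text
clock: 14.4
position: [0.468, -0.1492, 0.1671]
ee_rot: [0.004, 0.013, 1.0, 0.0]
contact_force: [0.4, -0.1, -5.2]
width: 0.0128
gripper_force: 78.4
```

Emit:
{"method": "servo_tool", "body": {"moves": [{"dp": [-0.004,-0.03,0],"delta_rot": [0,0,0],"fingers": 0},{"dp": [-0.004,-0.03,0],"delta_rot": [0,0,0],"fingers": 0},{"dp": [-0.004,-0.03,0],"delta_rot": [0,0,0],"fingers": 0}]}}

```text
clock: 14.7
position: [0.4699, -0.1672, 0.1671]
ee_rot: [0.004, 0.013, 1.0, 0.0]
contact_force: [-0.2, -0.2, -5.6]
width: 0.0124
gripper_force: 78.4
```

```bash
sed -i 's/for T in(.5,.8,1.)/for T in(.5,.6,.8,1.)/' k.py;python3 k.py -0.05,0,0,0,0 -.03,-.03,-.03,-.03,-.03,-.03,-.03,-.03 -.029,-.027,-.025,-.023,-.021,-.019,-.017,-.014,-.011,-.008
```

```text
t=14.70 th_meas=0.0030994632674284147 n=190 r=(np.float64(0.04054579944774656), np.float64(0.00150832458419098)) pred=-0.0111 est=[0.0098 0.3011 0.0007] phi=0.0011 plate roll=0.0033 pitch=-0.0002 zTop@handle=0.0706
pos [ 0.4703 -0.1681  0.1671] pin [ 0.5926 -0.1704  0.137 ] F [-0.2 -0.2 -5.6] grip 78.4
T=0.5: delta_rot_x=0.09 units -> phi -0.0076, then th=0.010 om=-0.036
T=0.6: delta_rot_x=0.08 units -> phi -0.0073, then th=0.009 om=-0.033
T=0.8: delta_rot_x=0.08 units -> phi -0.0071, then th=0.006 om=-0.023
T=1.0: delta_rot_x=0.08 units -> phi -0.0072, then th=0.004 om=-0.014
```

Emit:
{"method": "servo_tool", "body": {"moves": [{"dp": [-0.004,-0.029,0],"delta_rot": [0.08,0,0],"fingers": 0},{"dp": [-0.004,-0.027,0],"delta_rot": [0,0,0],"fingers": 0},{"dp": [-0.004,-0.025,0],"delta_rot": [0,0,0],"fingers": 0},{"dp": [-0.003,-0.023,0],"delta_rot": [0,0,0],"fingers": 0},{"dp": [-0.003,-0.021,0],"delta_rot": [0,0,0],"fingers": 0}]}}

```text
clock: 15.25
position: [0.4728, -0.1922, 0.1672]
ee_rot: [0.004, 0.013, 1.0, -0.004]
contact_force: [0.0, 0.4, -5.2]
width: 0.0126
gripper_force: 78.4
```

```bash
python3 k.py 0.08,0,0,0,0 -.029,-.027,-.025,-.023,-.021 -.019,-.017,-.014,-.011,-.008,-.006,-.003,0,0,0
```

```text
t=15.25 th_meas=0.0159610180468232 n=196 r=(np.float64(0.04061461919353699), np.float64(0.0016450498255755788)) pred=0.0139 est=[0.0176 0.1593 0.0007] phi=-0.0069 plate roll=-0.0071 pitch=-0.0002 zTop@handle=0.0708
pos [ 0.4731 -0.1928  0.1673] pin [ 0.5955 -0.1957  0.1372] F [ 0.   0.4 -5.2] grip 78.4
T=0.5: delta_rot_x=0.00 units -> phi -0.0073, then th=0.006 om=-0.023
T=0.6: delta_rot_x=0.00 units -> phi -0.0070, then th=0.006 om=-0.023
T=0.8: delta_rot_x=0.00 units -> phi -0.0071, then th=0.004 om=-0.014
T=1.0: delta_rot_x=-0.01 units -> phi -0.0064, then th=0.011 om=-0.038
```

Emit:
{"method": "servo_tool", "body": {"moves": [{"dp": [-0.003,-0.019,0],"delta_rot": [0,0,0],"fingers": 0},{"dp": [-0.003,-0.017,0],"delta_rot": [0,0,0],"fingers": 0},{"dp": [-0.003,-0.014,0],"delta_rot": [0,0,0],"fingers": 0},{"dp": [-0.003,-0.011,0],"delta_rot": [0,0,0],"fingers": 0},{"dp": [-0.002,-0.008,0],"delta_rot": [0,0,0],"fingers": 0}]}}

```text
clock: 15.8
position: [0.4753, -0.2058, 0.1673]
ee_rot: [0.004, 0.013, 1.0, -0.004]
contact_force: [-0.7, -0.3, -5.6]
width: 0.0125
gripper_force: 78.4
```

```bash
python3 k.py 0,0,0,0,0 -.019,-.017,-.014,-.011,-.008 -.006,-.003,0,0,0,0,0,0,0,0
```

```text
t=15.80 th_meas=0.01384183135389926 n=204 r=(np.float64(0.04065787586046916), np.float64(0.0016244755037270338)) pred=0.0083 est=[0.0118 0.0496 0.0007] phi=-0.0069 plate roll=-0.0063 pitch=-0.0008 zTop@handle=0.0709
pos [ 0.4753 -0.206   0.1673] pin [ 0.5979 -0.2093  0.1373] F [-0.7 -0.3 -5.6] grip 78.4
T=0.5: delta_rot_x=-0.02 units -> phi -0.0052, then th=0.009 om=-0.031
T=0.6: delta_rot_x=-0.02 units -> phi -0.0047, then th=0.009 om=-0.032
T=0.8: delta_rot_x=-0.03 units -> phi -0.0040, then th=0.009 om=-0.033
T=1.0: delta_rot_x=-0.03 units -> phi -0.0036, then th=0.009 om=-0.032
```

Over the disc (2 mm to go). Finish the shift and begin holding.

Emit:
{"method": "servo_tool", "body": {"moves": [{"dp": [0,-0.006,0],"delta_rot": [-0.02,0,0],"fingers": 0},{"dp": [0,-0.003,0],"delta_rot": [0,0,0],"fingers": 0},{"dp": [0,0,0],"delta_rot": [0,0,0],"fingers": 0},{"dp": [0,0,0],"delta_rot": [0,0,0],"fingers": 0},{"dp": [0,0,0],"delta_rot": [0,0,0],"fingers": 0}]}}

```text
clock: 16.35
position: [0.4751, -0.2073, 0.1673]
ee_rot: [0.004, 0.013, 1.0, -0.002]
contact_force: [0.5, 0.5, -5.4]
width: 0.0125
gripper_force: 78.4
```

```bash
python3 k.py -.02,0,0,0,0 -.006,-.003,0,0,0
```

```text
t=16.35 th_meas=0.014597628032724977 n=200 r=(np.float64(0.040568936525207364), np.float64(0.0018135253013154859)) pred=0.0103 est=[ 0.0097 -0.0301  0.0007] phi=-0.0049 plate roll=-0.0023 pitch=-0.0003 zTop@handle=0.0708
pos [ 0.4751 -0.2074  0.1674] pin [ 0.5978 -0.2108  0.1373] F [ 0.5  0.5 -5.4] grip 78.4
T=0.5: delta_rot_x=-0.04 units -> phi -0.0005, then th=0.001 om=-0.004
T=0.6: delta_rot_x=-0.04 units -> phi -0.0006, then th=0.001 om=-0.003
T=0.8: delta_rot_x=-0.04 units -> phi -0.0006, then th=0.000 om=-0.001
T=1.0: delta_rot_x=-0.04 units -> phi -0.0006, then th=-0.000 om=0.000
```

Emit:
{"method": "servo_tool", "body": {"moves": [{"dp": [0,0,0],"delta_rot": [-0.04,0,0],"fingers": 0},{"dp": [0,0,0],"delta_rot": [0,0,0],"fingers": 0},{"dp": [0,0,0],"delta_rot": [0,0,0],"fingers": 0},{"dp": [0,0,0],"delta_rot": [0,0,0],"fingers": 0},{"dp": [0,0,0],"delta_rot": [0,0,0],"fingers": 0}]}}

```text
clock: 16.9
position: [0.4751, -0.2074, 0.1674]
ee_rot: [0.004, 0.013, 1.0, -0.001]
contact_force: [0.6, -0.6, -6.2]
width: 0.0123
gripper_force: 78.4
```

```bash
python3 k.py -.04,0,0,0,0
```

```text
t=16.90 th_meas=0.002466185159815259 n=196 r=(np.float64(0.04059213447730387), np.float64(0.001606873960260953)) pred=-0.0005 est=[-0.0016 -0.0118  0.0007] phi=-0.0009 plate roll=0.0002 pitch=-0.0003 zTop@handle=0.0709
pos [ 0.4751 -0.2074  0.1673] pin [ 0.5978 -0.2107  0.1373] F [ 0.6 -0.6 -6.2] grip 78.4
T=0.5: delta_rot_x=-0.01 units -> phi 0.0002, then th=-0.002 om=0.008
T=0.6: delta_rot_x=-0.01 units -> phi 0.0001, then th=-0.002 om=0.008
T=0.8: delta_rot_x=-0.01 units -> phi -0.0001, then th=-0.002 om=0.007
T=1.0: delta_rot_x=-0.01 units -> phi -0.0001, then th=-0.002 om=0.007
```

Emit:
{"method": "servo_tool", "body": {"moves": [{"dp": [0,0,0],"delta_rot": [-0.01,0,0],"fingers": 0},{"dp": [0,0,0],"delta_rot": [0,0,0],"fingers": 0},{"dp": [0,0,0],"delta_rot": [0,0,0],"fingers": 0},{"dp": [0,0,0],"delta_rot": [0,0,0],"fingers": 0},{"dp": [0,0,0],"delta_rot": [0,0,0],"fingers": 0}]}}

```text
clock: 17.45
position: [0.4751, -0.2074, 0.1674]
ee_rot: [0.004, 0.013, 1.0, -0.0]
contact_force: [0.1, -0.1, -5.8]
width: 0.0128
gripper_force: 78.4
```

Emit:
{"method": "servo_tool", "body": {"moves": [{"dp": [0,0,0],"delta_rot": [0,0,0],"fingers": 0},{"dp": [0,0,0],"delta_rot": [0,0,0],"fingers": 0},{"dp": [0,0,0],"delta_rot": [0,0,0],"fingers": 0}]}}

```text
clock: 17.75
position: [0.4751, -0.2074, 0.1674]
ee_rot: [0.004, 0.013, 1.0, -0.0]
contact_force: [0.2, -0.9, -5.8]
width: 0.0123
gripper_force: 78.4
```

```bash
python3 k.py -.01,0,0,0,0
```

```text
t=17.75 th_meas=0.007551588363947267 n=207 r=(np.float64(0.0406717842833833), np.float64(0.001779671663533317)) pred=0.0002 est=[0.005  0.0207 0.0008] phi=0.0001 plate roll=0.0023 pitch=-0.0010 zTop@handle=0.0707
pos [ 0.4751 -0.2074  0.1674] pin [ 0.5978 -0.2107  0.1373] F [ 0.2 -0.9 -5.8] grip 78.4
T=0.5: delta_rot_x=0.03 units -> phi -0.0028, then th=0.005 om=-0.018
T=0.6: delta_rot_x=0.03 units -> phi -0.0025, then th=0.005 om=-0.017
T=0.8: delta_rot_x=0.02 units -> phi -0.0022, then th=0.004 om=-0.016
T=1.0: delta_rot_x=0.02 units -> phi -0.0021, then th=0.004 om=-0.015
```

Very stable; 1 s cycles now.

Emit:
{"method": "servo_tool", "body": {"moves": [{"dp": [0,0,0],"delta_rot": [0.025,0,0],"fingers": 0},{"dp": [0,0,0],"delta_rot": [0,0,0],"fingers": 0},{"dp": [0,0,0],"delta_rot": [0,0,0],"fingers": 0},{"dp": [0,0,0],"delta_rot": [0,0,0],"fingers": 0},{"dp": [0,0,0],"delta_rot": [0,0,0],"fingers": 0}]}}

```text
clock: 18.3
position: [0.4751, -0.2074, 0.1674]
ee_rot: [0.004, 0.013, 1.0, -0.001]
contact_force: [-0.1, -0.1, -5.8]
width: 0.0128
gripper_force: 78.4
```

Emit:
{"method": "servo_tool", "body": {"moves": [{"dp": [0,0,0],"delta_rot": [0,0,0],"fingers": 0},{"dp": [0,0,0],"delta_rot": [0,0,0],"fingers": 0},{"dp": [0,0,0],"delta_rot": [0,0,0],"fingers": 0}]}}

```text
clock: 18.6
position: [0.4751, -0.2074, 0.1673]
ee_rot: [0.004, 0.013, 1.0, -0.001]
contact_force: [-0.4, 0.8, -4.8]
width: 0.0126
gripper_force: 78.4
```

```bash
python3 k.py .025,0,0,0,0
```

```text
t=18.60 th_meas=0.0032924749767417813 n=204 r=(np.float64(0.040569848973966705), np.float64(0.0016125607688591808)) pred=0.0023 est=[-0.0015 -0.0281  0.0007] phi=-0.0024 plate roll=-0.0011 pitch=-0.0001 zTop@handle=0.0708
pos [ 0.4751 -0.2074  0.1673] pin [ 0.5978 -0.2108  0.1373] F [-0.4  0.8 -4.8] grip 78.4
T=0.5: delta_rot_x=-0.03 units -> phi 0.0011, then th=-0.004 om=0.015
T=0.6: delta_rot_x=-0.03 units -> phi 0.0008, then th=-0.004 om=0.015
T=0.8: delta_rot_x=-0.03 units -> phi 0.0006, then th=-0.004 om=0.014
T=1.0: delta_rot_x=-0.03 units -> phi 0.0004, then th=-0.004 om=0.013
```

Emit:
{"method": "servo_tool", "body": {"moves": [{"dp": [0,0,0],"delta_rot": [-0.03,0,0],"fingers": 0},{"dp": [0,0,0],"delta_rot": [0,0,0],"fingers": 0},{"dp": [0,0,0],"delta_rot": [0,0,0],"fingers": 0},{"dp": [0,0,0],"delta_rot": [0,0,0],"fingers": 0},{"dp": [0,0,0],"delta_rot": [0,0,0],"fingers": 0}]}}

```text
clock: 19.15
position: [0.4751, -0.2074, 0.1674]
ee_rot: [0.004, 0.013, 1.0, 0.0]
contact_force: [0.9, -0.5, -4.7]
width: 0.0124
gripper_force: 78.4
```

Emit:
{"method": "servo_tool", "body": {"moves": [{"dp": [0,0,0],"delta_rot": [0,0,0],"fingers": 0},{"dp": [0,0,0],"delta_rot": [0,0,0],"fingers": 0},{"dp": [0,0,0],"delta_rot": [0,0,0],"fingers": 0}]}}

```text
clock: 19.45
position: [0.4751, -0.2074, 0.1674]
ee_rot: [0.004, 0.013, 1.0, 0.0]
contact_force: [-0.4, -0.3, -5.4]
width: 0.0127
gripper_force: 78.4
```

```bash
python3 k.py -.03,0,0,0,0
```

```text
t=19.45 th_meas=0.005018251292815694 n=199 r=(np.float64(0.04055959911113195), np.float64(0.0016361734083514547)) pred=-0.0035 est=[0.0026 0.0255 0.0008] phi=0.0005 plate roll=0.0020 pitch=0.0001 zTop@handle=0.0709
pos [ 0.4751 -0.2074  0.1673] pin [ 0.5978 -0.2107  0.1373] F [-0.4 -0.3 -5.4] grip 78.4
T=0.5: delta_rot_x=0.03 units -> phi -0.0027, then th=0.004 om=-0.016
T=0.6: delta_rot_x=0.03 units -> phi -0.0025, then th=0.004 om=-0.015
T=0.8: delta_rot_x=0.03 units -> phi -0.0022, then th=0.004 om=-0.015
T=1.0: delta_rot_x=0.03 units -> phi -0.0020, then th=0.004 om=-0.014
```

Emit:
{"method": "servo_tool", "body": {"moves": [{"dp": [0,0,0],"delta_rot": [0.02,0,0],"fingers": 0},{"dp": [0,0,0],"delta_rot": [0,0,0],"fingers": 0},{"dp": [0,0,0],"delta_rot": [0,0,0],"fingers": 0},{"dp": [0,0,0],"delta_rot": [0,0,0],"fingers": 0},{"dp": [0,0,0],"delta_rot": [0,0,0],"fingers": 0}]}}

```text
clock: 20.0
position: [0.4752, -0.2074, 0.1674]
ee_rot: [0.004, 0.013, 1.0, -0.001]
contact_force: [0.1, -0.3, -6.1]
width: 0.0131
gripper_force: 78.4
```

Emit:
{"method": "servo_tool", "body": {"moves": [{"dp": [0,0,0],"delta_rot": [0,0,0],"fingers": 0},{"dp": [0,0,0],"delta_rot": [0,0,0],"fingers": 0},{"dp": [0,0,0],"delta_rot": [0,0,0],"fingers": 0}]}}

```text
clock: 20.3
position: [0.4751, -0.2074, 0.1674]
ee_rot: [0.004, 0.013, 1.0, -0.001]
contact_force: [0.1, -0.2, -5.1]
width: 0.0128
gripper_force: 78.4
```

```bash
python3 k.py .02,0,0,0,0
```

```text
t=20.30 th_meas=0.016810220831511905 n=198 r=(np.float64(0.04064729726224504), np.float64(0.0017862612331176948)) pred=0.0141 est=[0.0138 0.01   0.0008] phi=-0.0014 plate roll=-0.0020 pitch=-0.0000 zTop@handle=0.0710
pos [ 0.4751 -0.2074  0.1673] pin [ 0.5978 -0.2108  0.1373] F [ 0.1 -0.2 -5.1] grip 78.4
T=0.5: delta_rot_x=0.02 units -> phi -0.0037, then th=0.008 om=-0.030
T=0.6: delta_rot_x=0.02 units -> phi -0.0034, then th=0.008 om=-0.028
T=0.8: delta_rot_x=0.02 units -> phi -0.0029, then th=0.007 om=-0.025
T=1.0: delta_rot_x=0.01 units -> phi -0.0027, then th=0.006 om=-0.023
```

Emit:
{"method": "servo_tool", "body": {"moves": [{"dp": [0,0,0],"delta_rot": [0.02,0,0],"fingers": 0},{"dp": [0,0,0],"delta_rot": [0,0,0],"fingers": 0},{"dp": [0,0,0],"delta_rot": [0,0,0],"fingers": 0},{"dp": [0,0,0],"delta_rot": [0,0,0],"fingers": 0},{"dp": [0,0,0],"delta_rot": [0,0,0],"fingers": 0}]}}

```text
clock: 20.85
position: [0.4751, -0.2074, 0.1674]
ee_rot: [0.004, 0.013, 1.0, -0.002]
contact_force: [-0.1, -0.7, -5.7]
width: 0.0129
gripper_force: 78.4
```

Emit:
{"method": "servo_tool", "body": {"moves": [{"dp": [0,0,0],"delta_rot": [0,0,0],"fingers": 0},{"dp": [0,0,0],"delta_rot": [0,0,0],"fingers": 0},{"dp": [0,0,0],"delta_rot": [0,0,0],"fingers": 0}]}}

```text
clock: 21.15
position: [0.4751, -0.2074, 0.1674]
ee_rot: [0.004, 0.013, 1.0, -0.002]
contact_force: [0.5, 0.1, -4.7]
width: 0.0122
gripper_force: 78.4
```

```bash
python3 k.py .02,0,0,0,0
```

```text
t=21.15 th_meas=-0.0019167007037039416 n=199 r=(np.float64(0.04061797711226375), np.float64(0.001772967639726129)) pred=0.0002 est=[-0.0079 -0.055   0.0007] phi=-0.0034 plate roll=-0.0033 pitch=-0.0005 zTop@handle=0.0708
pos [ 0.4751 -0.2074  0.1674] pin [ 0.5978 -0.2108  0.1373] F [ 0.5  0.1 -4.7] grip 78.4
T=0.5: delta_rot_x=-0.07 units -> phi 0.0037, then th=-0.011 om=0.038
T=0.6: delta_rot_x=-0.07 units -> phi 0.0031, then th=-0.010 om=0.037
T=0.8: delta_rot_x=-0.06 units -> phi 0.0025, then th=-0.010 om=0.035
T=1.0: delta_rot_x=-0.06 units -> phi 0.0021, then th=-0.009 om=0.033
```

Emit:
{"method": "servo_tool", "body": {"moves": [{"dp": [0,0,0],"delta_rot": [-0.06,0,0],"fingers": 0},{"dp": [0,0,0],"delta_rot": [0,0,0],"fingers": 0},{"dp": [0,0,0],"delta_rot": [0,0,0],"fingers": 0},{"dp": [0,0,0],"delta_rot": [0,0,0],"fingers": 0},{"dp": [0,0,0],"delta_rot": [0,0,0],"fingers": 0}]}}

```text
clock: 21.7
position: [0.4751, -0.2074, 0.1673]
ee_rot: [0.004, 0.013, 1.0, 0.001]
contact_force: [0.1, -0.1, -5.2]
width: 0.0128
gripper_force: 78.4
```

Emit:
{"method": "servo_tool", "body": {"moves": [{"dp": [0,0,0],"delta_rot": [0,0,0],"fingers": 0},{"dp": [0,0,0],"delta_rot": [0,0,0],"fingers": 0},{"dp": [0,0,0],"delta_rot": [0,0,0],"fingers": 0}]}}

```text
clock: 22.0
position: [0.4752, -0.2074, 0.1674]
ee_rot: [0.004, 0.013, 1.0, 0.001]
contact_force: [0.7, -1.1, -5.6]
width: 0.0126
gripper_force: 78.4
```

```bash
python3 k.py -.06,0,0,0,0
```

```text
t=22.00 th_meas=0.00468347551090075 n=192 r=(np.float64(0.04056817233331873), np.float64(0.001742986686997121)) pred=-0.0081 est=[0.0038 0.0592 0.0009] phi=0.0026 plate roll=0.0033 pitch=-0.0011 zTop@handle=0.0708
pos [ 0.4751 -0.2074  0.1673] pin [ 0.5979 -0.2106  0.1373] F [ 0.7 -1.1 -5.6] grip 78.4
T=0.5: delta_rot_x=0.07 units -> phi -0.0048, then th=0.009 om=-0.032
T=0.6: delta_rot_x=0.07 units -> phi -0.0043, then th=0.009 om=-0.032
T=0.8: delta_rot_x=0.06 units -> phi -0.0038, then th=0.009 om=-0.031
T=1.0: delta_rot_x=0.06 units -> phi -0.0034, then th=0.008 om=-0.029
```

Emit:
{"method": "servo_tool", "body": {"moves": [{"dp": [0,0,0],"delta_rot": [0.06,0,0],"fingers": 0},{"dp": [0,0,0],"delta_rot": [0,0,0],"fingers": 0},{"dp": [0,0,0],"delta_rot": [0,0,0],"fingers": 0},{"dp": [0,0,0],"delta_rot": [0,0,0],"fingers": 0},{"dp": [0,0,0],"delta_rot": [0,0,0],"fingers": 0}]}}

```text
clock: 22.55
position: [0.4751, -0.2074, 0.1674]
ee_rot: [0.004, 0.013, 1.0, -0.002]
contact_force: [-0.3, 0.4, -5.5]
width: 0.0125
gripper_force: 78.4
```

Emit:
{"method": "servo_tool", "body": {"moves": [{"dp": [0,0,0],"delta_rot": [0,0,0],"fingers": 0},{"dp": [0,0,0],"delta_rot": [0,0,0],"fingers": 0},{"dp": [0,0,0],"delta_rot": [0,0,0],"fingers": 0}]}}

```text
clock: 22.85
position: [0.4751, -0.2075, 0.1674]
ee_rot: [0.004, 0.013, 1.0, -0.002]
contact_force: [0.3, -0.5, -4.5]
width: 0.0127
gripper_force: 78.4
```

```bash
python3 k.py .06,0,0,0,0
```

```text
t=22.85 th_meas=0.008815945535034722 n=194 r=(np.float64(0.040639412803280865), np.float64(0.0017454622887015977)) pred=0.0132 est=[ 0.0038 -0.0352  0.0007] phi=-0.0035 plate roll=-0.0022 pitch=-0.0007 zTop@handle=0.0709
pos [ 0.4751 -0.2074  0.1674] pin [ 0.5978 -0.2109  0.1373] F [ 0.3 -0.5 -4.5] grip 78.4
T=0.5: delta_rot_x=-0.04 units -> phi 0.0006, then th=-0.002 om=0.008
T=0.6: delta_rot_x=-0.04 units -> phi 0.0004, then th=-0.002 om=0.009
T=0.8: delta_rot_x=-0.04 units -> phi 0.0002, then th=-0.003 om=0.009
T=1.0: delta_rot_x=-0.04 units -> phi 0.0001, then th=-0.003 om=0.009
```

Emit:
{"method": "servo_tool", "body": {"moves": [{"dp": [0,0,0],"delta_rot": [-0.04,0,0],"fingers": 0},{"dp": [0,0,0],"delta_rot": [0,0,0],"fingers": 0},{"dp": [0,0,0],"delta_rot": [0,0,0],"fingers": 0},{"dp": [0,0,0],"delta_rot": [0,0,0],"fingers": 0},{"dp": [0,0,0],"delta_rot": [0,0,0],"fingers": 0}]}}

```text
clock: 23.4
position: [0.4751, -0.2074, 0.1674]
ee_rot: [0.004, 0.013, 1.0, 0.0]
contact_force: [-0.1, 0.7, -4.9]
width: 0.0126
gripper_force: 78.4
```

Emit:
{"method": "servo_tool", "body": {"moves": [{"dp": [0,0,0],"delta_rot": [0,0,0],"fingers": 0},{"dp": [0,0,0],"delta_rot": [0,0,0],"fingers": 0},{"dp": [0,0,0],"delta_rot": [0,0,0],"fingers": 0}]}}

```text
clock: 23.7
position: [0.4751, -0.2074, 0.1674]
ee_rot: [0.004, 0.013, 1.0, 0.0]
contact_force: [0.1, -0.3, -5.8]
width: 0.0123
gripper_force: 78.4
```

```bash
python3 k.py -.04,0,0,0,0
```

```text
t=23.70 th_meas=0.010818756153941234 n=189 r=(np.float64(0.04067363615404515), np.float64(0.0015103512619961967)) pred=0.0019 est=[0.0087 0.0325 0.0008] phi=0.0006 plate roll=0.0015 pitch=0.0000 zTop@handle=0.0708
pos [ 0.4751 -0.2074  0.1674] pin [ 0.5978 -0.2107  0.1373] F [ 0.1 -0.3 -5.8] grip 78.4
T=0.5: delta_rot_x=0.05 units -> phi -0.0041, then th=0.008 om=-0.030
T=0.6: delta_rot_x=0.04 units -> phi -0.0037, then th=0.008 om=-0.029
T=0.8: delta_rot_x=0.04 units -> phi -0.0032, then th=0.007 om=-0.027
T=1.0: delta_rot_x=0.04 units -> phi -0.0030, then th=0.007 om=-0.025
```

Emit:
{"method": "servo_tool", "body": {"moves": [{"dp": [0,0,0],"delta_rot": [0.04,0,0],"fingers": 0},{"dp": [0,0,0],"delta_rot": [0,0,0],"fingers": 0},{"dp": [0,0,0],"delta_rot": [0,0,0],"fingers": 0},{"dp": [0,0,0],"delta_rot": [0,0,0],"fingers": 0},{"dp": [0,0,0],"delta_rot": [0,0,0],"fingers": 0}]}}

```text
clock: 24.25
position: [0.4751, -0.2074, 0.1673]
ee_rot: [0.004, 0.013, 1.0, -0.002]
contact_force: [0.6, 0.6, -5.4]
width: 0.0125
gripper_force: 78.4
```

Emit:
{"method": "servo_tool", "body": {"moves": [{"dp": [0,0,0],"delta_rot": [0,0,0],"fingers": 0},{"dp": [0,0,0],"delta_rot": [0,0,0],"fingers": 0},{"dp": [0,0,0],"delta_rot": [0,0,0],"fingers": 0}]}}

```text
clock: 24.55
position: [0.4751, -0.2074, 0.1673]
ee_rot: [0.004, 0.013, 1.0, -0.002]
contact_force: [0.1, 0.8, -4.9]
width: 0.0124
gripper_force: 78.4
```

```bash
python3 k.py .04,0,0,0,0
```

```text
t=24.55 th_meas=0.00264672270646788 n=195 r=(np.float64(0.04057217863751688), np.float64(0.0016816287656924143)) pred=0.0052 est=[-0.0029 -0.0463  0.0007] phi=-0.0034 plate roll=-0.0028 pitch=-0.0006 zTop@handle=0.0708
pos [ 0.4751 -0.2075  0.1673] pin [ 0.5978 -0.2108  0.1373] F [ 0.1  0.8 -4.9] grip 78.4
T=0.5: delta_rot_x=-0.06 units -> phi 0.0023, then th=-0.007 om=0.025
T=0.6: delta_rot_x=-0.05 units -> phi 0.0020, then th=-0.007 om=0.025
T=0.8: delta_rot_x=-0.05 units -> phi 0.0015, then th=-0.007 om=0.024
T=1.0: delta_rot_x=-0.05 units -> phi 0.0012, then th=-0.006 om=0.023
```

Emit:
{"method": "servo_tool", "body": {"moves": [{"dp": [0,0,0],"delta_rot": [-0.05,0,0],"fingers": 0},{"dp": [0,0,0],"delta_rot": [0,0,0],"fingers": 0},{"dp": [0,0,0],"delta_rot": [0,0,0],"fingers": 0},{"dp": [0,0,0],"delta_rot": [0,0,0],"fingers": 0},{"dp": [0,0,0],"delta_rot": [0,0,0],"fingers": 0}]}}

```text
clock: 25.1
position: [0.4751, -0.2074, 0.1673]
ee_rot: [0.004, 0.013, 1.0, 0.001]
contact_force: [-0.1, 0.1, -4.7]
width: 0.0126
gripper_force: 78.4
```

```bash
python3 k.py -.05,0,0,0,0
```

```text
t=25.10 th_meas=-0.0032542358128770602 n=191 r=(np.float64(0.040614197869530154), np.float64(0.0016257734145139855)) pred=-0.0109 est=[-0.0061  0.0206  0.0008] phi=0.0016 plate roll=0.0043 pitch=-0.0004 zTop@handle=0.0708
pos [ 0.4751 -0.2074  0.1673] pin [ 0.5978 -0.2106  0.1373] F [-0.1  0.1 -4.7] grip 78.4
T=0.5: delta_rot_x=0.03 units -> phi -0.0010, then th=-0.001 om=0.002
T=0.6: delta_rot_x=0.03 units -> phi -0.0010, then th=-0.000 om=0.001
T=0.8: delta_rot_x=0.03 units -> phi -0.0010, then th=0.000 om=-0.000
T=1.0: delta_rot_x=0.03 units -> phi -0.0010, then th=0.000 om=-0.001
```

Ideal: with φ ≈ -0.001 it settles to zero.

Emit:
{"method": "servo_tool", "body": {"moves": [{"dp": [0,0,0],"delta_rot": [0.03,0,0],"fingers": 0},{"dp": [0,0,0],"delta_rot": [0,0,0],"fingers": 0},{"dp": [0,0,0],"delta_rot": [0,0,0],"fingers": 0},{"dp": [0,0,0],"delta_rot": [0,0,0],"fingers": 0}]}}

```text
clock: 25.55
position: [0.4751, -0.2074, 0.1674]
ee_rot: [0.004, 0.013, 1.0, -0.001]
contact_force: [-0.0, -0.4, -5.5]
width: 0.0127
gripper_force: 78.4
```

```bash
python3 k.py .03,0,0,0
```

```text
t=25.55 th_meas=0.0002990457944738105 n=199 r=(np.float64(0.04060551002581596), np.float64(0.001647542441558446)) pred=-0.0022 est=[-0.0033 -0.0057  0.0008] phi=-0.0014 plate roll=0.0001 pitch=-0.0004 zTop@handle=0.0708
pos [ 0.4751 -0.2074  0.1674] pin [ 0.5978 -0.2107  0.1374] F [-0.  -0.4 -5.5] grip 78.4
T=0.5: delta_rot_x=-0.02 units -> phi 0.0001, then th=-0.003 om=0.009
T=0.6: delta_rot_x=-0.01 units -> phi 0.0000, then th=-0.002 om=0.009
T=0.8: delta_rot_x=-0.01 units -> phi -0.0001, then th=-0.002 om=0.008
T=1.0: delta_rot_x=-0.01 units -> phi -0.0002, then th=-0.002 om=0.007
```

Trim by one small row and hand in.

Emit:
{"method": "servo_tool", "body": {"moves": [{"dp": [0,0,0],"delta_rot": [-0.01,0,0],"fingers": 0}]}}

```text
clock: 25.7
position: [0.4751, -0.2074, 0.1674]
ee_rot: [0.004, 0.013, 1.0, -0.0]
contact_force: [0.3, -0.1, -5.5]
width: 0.0128
gripper_force: 78.4
```

```bash
python3 -c "from rig import manip;print(manip.sign_off())"
```

```text
the job is handed in; nothing more can be done
None
```

Handed in at 25.7 s: the shin was held over the disc centre (within 1 mm, plate about 43 mm above it) for about 9 s, within 0.02 rad of upright, with no sign of a bump; but during the carry it leaned briefly to about 0.075 rad, so "upright all the way" was not perfect.

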